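Core up and close a split glass mould

TASK

Get the split glass mould ready for casting: stand the steel core upright in the round recess of the mould's base plate, foot fully home, then swing both mould halves shut around it until they meet edge to edge. Then drop the keeper ring over both upright pins together until it lies flat on the lugs, and leave the mug, the jar and the glass paperweight where they stand.

Things in the scene. Friction and masses are not known exactly. Their poses are not given: they have to be found in the camera images.
- mould: the mould's fixed plain steel base plate, 140 x 130 x 14 mm, immovable. Origin: centre of its underside, on the table, on the cavity's axis; z up; x points from the two pins (x = -84 mm when shut, robot's side) to the hinge (x = +56 mm, y = 0), where a steel hinge pin of diameter 15 rises to 94 mm
- recess (a point): centre of the floor of the round recess in the base plate, 6 mm above the table, on the cavity's axis: 8 mm deep, diameter about 43 to 46 mm with a small chamfer, for the core's foot
- half_left (a joint): hinge angle of the left half (on the mould's +y side), rad: 0 = shut, edge face on the mould's middle plane; grows to 1.25 as it swings out to +y about the upright hinge line at x = 56, y = 0 mm of mould. Stiff hinge (0.08 N m): stays where left. Dark iron half-shell, radius 34 inside, 45 outside, 16 to 86 mm above the table; its top rim leaves a bore of radius 17 when shut
- half_right (a joint): hinge angle of the right half (on the mould's -y side), rad: 0 = shut, edge face on the mould's middle plane; grows to 1.25 as it swings out to -y about the upright hinge line at x = 56, y = 0 mm of mould. Stiff hinge (0.08 N m): stays where left. Dark iron half-shell, radius 34 inside, 45 outside, 16 to 86 mm above the table; its top rim leaves a bore of radius 17 when shut
- half_left_pin (a point): centre of the top of the upright steel pin (the half's handle) on the left half: diameter 11, top 90 mm above the table, standing 40 mm above the flat top of its lug (50 mm). 140 mm from the hinge line; with the half shut it lies at x = -84, y = +9 mm of mould. 33 mm clear between pin and shell
- half_right_pin (a point): centre of the top of the upright steel pin (the half's handle) on the right half: diameter 11, top 90 mm above the table, standing 40 mm above the flat top of its lug (50 mm). 140 mm from the hinge line; with the half shut it lies at x = -84, y = -9 mm of mould. 33 mm clear between pin and shell
- keeper_home (a point): midpoint between the two pins of the shut mould, at the height of the lugs' flat tops (50 mm above the table; x = -84, y = 0 of mould): where the underside centre of the keeper ring ends. The lugs together are 42 mm wide across the mould's y, 20 mm each
- core: the core: a plain steel turned plug, 116 mm tall, about 0.3 kg, standing upright on the table. Origin: centre of its underside, z up. Foot diameter 40, 10 mm high; body tapers from diameter 32 to 26; neck diameter 20 from 74 mm; round grip knob on top, diameter 26, from 94 to 116 mm. The foot does not pass the bore of the shut mould, the neck does
- keeper: the keeper: a plain steel ring lying flat on the table, outside diameter 48, hole 36, 14 mm high, about 90 g. Origin: centre of its underside, z along its axis. The two pins of the shut mould together span 29 mm, so it slips over them with some 3 mm to spare all round
- mug: bystander: blue mug, about 80 mm across, 90 high; origin under its centre
- jar: bystander: amber glass jar with a steel lid, 64 mm across, 85 high; origin under its centre
- paperweight: bystander: green glass paperweight, 64 mm across, 48 high; origin under its centre
Mind the look-alikes: they are no part of the job. Of the things like the core, leave any that is blue, green or orange; of the rest the smaller one is meant.

How it is judged:
By the outcome, as a careful person would: the job done as asked, in the order asked, and still so for the second after the job is handed in, with the robot touching nothing.
It also fails if it takes over 72 s, if anything falls off the work surface, if the arm or the gripper's body presses on something with over 40 N, if the wrist force passes 120 N, or if a joint passes its speed limit or range.

ROBOT

A 6-joint arm with a two-finger parallel gripper is mounted at the origin on the work surface. World frame = base frame: x ahead of the robot, y to its left, z up, the work surface at z = 0. Lengths are in m, angles in rad, forces in N, time in s.
With the tool pointing down it reaches from about 0.375 to 0.975 m from the base axis. Payload 3.8 kg.
Tool frame: the origin (TCP) lies between the finger pads; the fingertips stand 17 mm ahead of it and the grasp point (between the pads) lies 2 mm behind it; y points along the fingers, z is the direction in which the jaws open and shut, and the axes are right-handed (so a half turn about y gives the same grasp; the last joint's range is limited). The gripper opens to 85 mm and grips with 20 to 120 N. Pads are 22 mm wide; open, the fingers measure 114 mm over their backs; the gripper's body (76 mm by 85 mm) begins 54 mm behind the grasp point. The pads swing forward as they close: fully open they stand 13 mm farther back than shut.
Start: joints at [-1.271, 0.264, 1.604, -0, 1.274, -0.037], TCP at [0.223, -0.637, 0.248] pointing down, gripper open.
Joint ranges: [-2.63, 2.63], [-0.94, 2.18], [0.31, 2.57], [-1.31, 4.45], [0, 2.66], [-2.55, 2.55]. Speed limits (rad/s): [2.57, 2.57, 3.14, 3.14, 3.14, 3.14].

INTERFACE

Orientations are given as a rotation vector (axis times angle).
In Python, from workcell import bot, eyes, nets gives the robot as it stands. The module is installed in compiled form; this text tells all that it offers.
- The arm moves only by the tool jog_arm, never from a script. Its arguments are lists of equal length, an entry for each row: "turn": the turn, a rotation vector about the tool's x, y, z in rad, a list of three; "slide": the shift along the tool's x, y, z in mm, a list of three; "grip": the opening in per cent of the stroke, from 0 (shut) to 100 (fully open). A call has 1 to 5 rows; each row shifts and turns the commanded pose from where the row before left it, along the tool's axes as they then stand; what a row does not reach is not made up. A row lasts 1/10 s, in which the tool goes at most 50 mm and 8.59 degrees, less where a joint would pass 70% of its speed; a pose out of reach is approached as far as the arm can. A call with a gripper value outside its range is refused whole. The fingers move at their own pace and stop on an object; "newtons" is the grip in N (left out, the last holds). Time passes only in rows, so rows that do not move let the fingers close. It gives the time, the measured TCP pose, the force and the opening at its end, in the units of the state.
- bot.read_state(): the state, without advancing time (a new reading comes with each control period).
- eyes.read_camera(name): name is "scene" or "top" or "wrist"; returns a dict with "img" (420x560x3 uint8, red, green, blue), "depth" (420x560 float32, m along the optical axis (not along the pixel's ray), 0 where there is no reading), "intrinsics" (3x3 intrinsics, pixels), "distortion" ([k1, k2, p1, p2, k3] as OpenCV has them; the pictures are not rectified), "position" and "rotation" of the camera in the world. Camera axes: x right, y down, z forward; pixel columns grow to the right and rows downward; lengths in m; the calibration is good to about 2 mm. A picture is of the moment at which its call begins.
- bot.finish_job(): hands the job in, once; it reports no verdict.
Trained networks look in a picture, given as the dict that the camera call returned (one of the last four; its "shot" number tells which), for a name from the list of things; names that differ only in an ending like _2 or _b are one class to them, and where a whole thing is asked for, a point or a joint stands for the part that bears it (a point fixed in the world has none). Each returns a list of dicts, best first, with "conf" (0 to 1); they miss things now and then, are a little off and sometimes report something else, mostly with a low value. They report only what shows in the picture. A call takes as long as a camera call. They do not tell look-alikes from the thing itself.
- nets.search_frame(thing, picture): "xyz" ([x, y, z] in m, in the coordinates of the camera as it stood for that picture, good to about 4 mm: the middle of the surface that is visible of it).
The state is a dict: "time": time; "q": joint angles; "joint_vel": joint speeds; "joint_torque": joint torques, N m; "tool_pos": TCP position; "tcp_rot": TCP orientation; "wrist_force": force on the tool from outside, world axes, zero at the start; "torque": the same for the moment, N m; "width": opening from 0.0 (shut) to 1.0 (fully open).
Only numpy, scipy, OpenCV 4.12 (cv2) and the standard library are available. Lean on these libraries where they do the work, as an engineer would, in place of code of your own. Each camera call takes 0.05 s, during which the arm holds its last target.

## Working session

There is one attempt and no reset: what is moved stays moved. The work goes in short steps, Python scripts to look and compute and a tool call to move; the robot and the scene stay as the last step left them, time stands still between calls to the robot, and variables do not carry over. Pictures are saved under pics/ and viewed, and the job is handed in when it is done.

Besides the shell and the picture viewer there is one more tool, called after ">>>" as name(argument=value, ...), one argument or row to a line, values as JSON. jog_arm: Moves the arm, as the interface text tells. Its arguments: {"type":"object","properties":{"turn":{"type":"array"},"slide":{"type":"array"},"grip":{"type":"array"},"newtons":{"type":"number"}},"required":["turn","slide","grip"]}

```bash
mkdir -p pics; cat > h.py <<'E'
import numpy as np, cv2
from workcell import bot, eyes, nets
from scipy.spatial.transform import Rotation as R
np.set_printoptions(precision=4,suppress=True)
def shot(n,f):
    p=eyes.read_camera(n); cv2.imwrite('pics/'+f,p['img'][:,:,::-1]); np.savez('pics/'+f+'.npz',**{k:np.array(v) for k,v in p.items()}); return p
def rot(p):
    r=np.array(p['rotation']); return r if r.shape==(3,3) else R.from_rotvec(r).as_matrix()
def cloud(p):
    h,w=p['depth'].shape
    u,v=np.meshgrid(np.arange(w),np.arange(h))
    n=cv2.undistortPoints(np.stack([u.ravel(),v.ravel()],1).astype(np.float64)[:,None],np.array(p['intrinsics']),np.array(p['distortion']))[:,0].reshape(h,w,2)
    d=p['depth']; c=np.dstack([n[...,0]*d,n[...,1]*d,d]); W=c@rot(p).T+np.array(p['position']); W[d==0]=np.nan
    return W
def load(f): return dict(np.load('pics/'+f+'.npz',allow_pickle=True))
def st():
    s=bot.read_state()
    for k,v in s.items(): print(k,np.array(v))
    r=R.from_rotvec(s['tcp_rot']).as_matrix(); print(r)
E
python3 - <<'E'
from h import *
st()
for n in ['scene','top','wrist']:
    p=shot(n,n+'0.png'); print(n,p['position'],rot(p))
E
```

```text
time 0.0
q [-1.2709  0.2648  1.6054 -0.      1.2737 -0.0369]
joint_vel [-0.0002  0.0002  0.0003  0.0007 -0.0003 -0.0007]
joint_torque [  0.0017 -51.5117 -36.7306   0.0005   0.0128  -0.    ]
tool_pos [ 0.2229 -0.6364  0.2469]
tcp_rot [-0.3469  2.0412 -2.0366]
wrist_force [-0.6577  0.0098  0.2149]
torque [-0.0006 -0.0202  0.0666]
width 1.0022227190756945
[[-0.9438 -0.0007  0.3304]
 [-0.3304  0.0022 -0.9438]
 [-0.0001 -1.     -0.0023]]
scene [ 1.4055 -0.3335  0.8182] [[ 0.3825  0.5754 -0.7229]
 [ 0.9237 -0.2565  0.2845]
 [-0.0217 -0.7766 -0.6296]]
top [0.3665 0.0037 1.2352] [[-0.0017 -0.9873  0.1588]
 [-0.9998  0.0047  0.0185]
 [-0.019  -0.1588 -0.9871]]
wrist [ 0.2872 -0.6137  0.3724] [[ 0.3292 -0.9097 -0.2529]
 [-0.9442 -0.3179 -0.0855]
 [-0.0026  0.267  -0.9637]]
```

View pics/scene0.png

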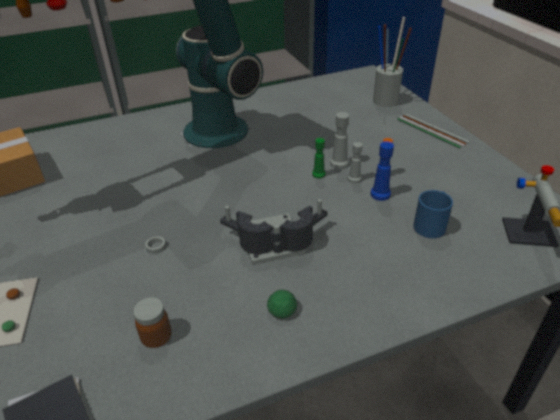

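View pics/top0.png

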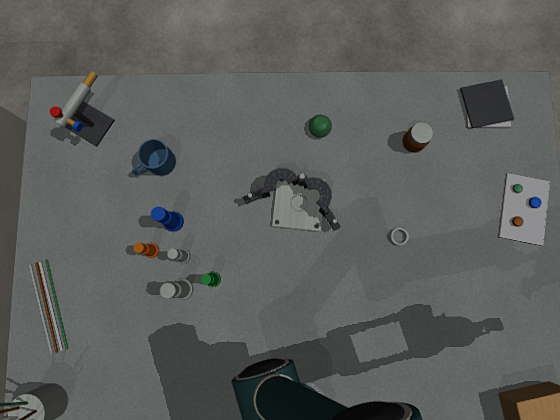

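View pics/wrist0.png

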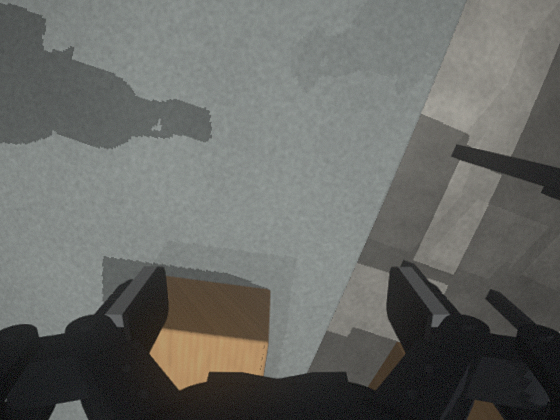

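```bash
python3 - <<'E'
from h import *
p=load('top0.png'); W=cloud(p); img=p['img']
for n,(x0,y0,x1,y1) in dict(core=(160,240,192,266),big=(155,276,195,302),mould=(230,160,345,240),keeper=(385,222,414,250)).items():
    w=W[y0:y1,x0:x1].reshape(-1,3); w=w[np.isfinite(w[:,0])]
    print(n,len(w),w[:,2].max(), np.percentile(w[:,2],[1,10,50,90]))
# table plane
t=W[300:320,240:330].reshape(-1,3); print('table',np.nanmedian(t,0),np.nanstd(t[:,2]))
crop=lambda a,b,c,d,f,s: cv2.imwrite(f,cv2.resize(img[b:d,a:c,::-1],None,fx=s,fy=s,interpolation=cv2.INTER_CUBIC))
crop(220,150,360,250,'pics/c1.png',5.5)
crop(120,200,230,310,'pics/c2.png',5)
def stats(box,zlo,zhi):
    x0,y0,x1,y1=box
    w=W[y0:y1,x0:x1].reshape(-1,3); w=w[(w[:,2]>zlo)&(w[:,2]<zhi)]
    return len(w),w.mean(0),w.min(0),w.max(0)
print('coretop',stats((160,240,192,266),0.095,0.13))
print('keeper',stats((385,222,414,250),0.008,0.03))
for n in ['core','keeper','half_left','half_left_pin','mould','mug','jar','paperweight']:
    pass
E
```

```text
core 829 0.12151144014741311 [-0.0058 -0.0028  0.0014  0.1135]
big 1033 0.16919358620684033 [-0.005  -0.0021  0.0129  0.1621]
mould 9164 0.09869814158133394 [-0.005  -0.0023  0.0022  0.0829]
keeper 811 0.019858941228840132 [-0.0053 -0.0026  0.0008  0.0123]
table [0.287  0.01   0.0001] 0.0024482915013193628
coretop (108, array([0.4292, 0.2797, 0.1148]), array([0.4173, 0.2681, 0.0978]), array([0.4419, 0.2936, 0.1215]))
keeper (116, array([ 0.4806, -0.2961,  0.0138]), array([ 0.457 , -0.3245,  0.008 ]), array([ 0.5135, -0.2736,  0.0199]))
```

View pics/c1.png

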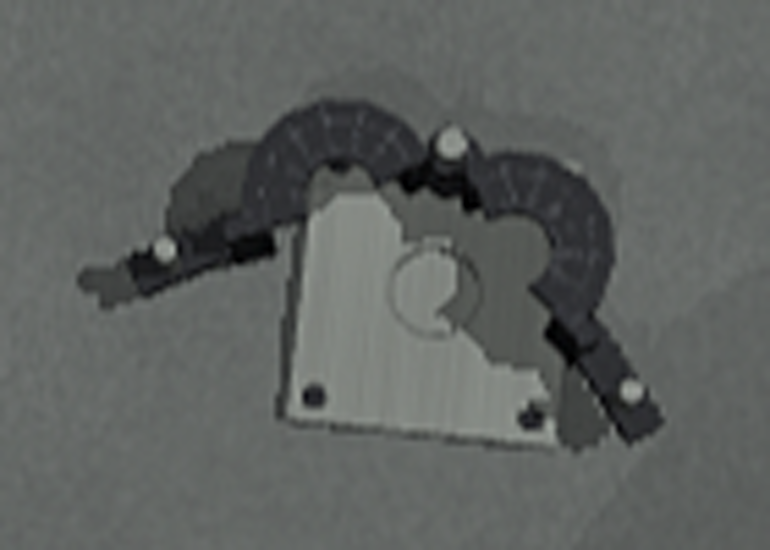

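View pics/c2.png

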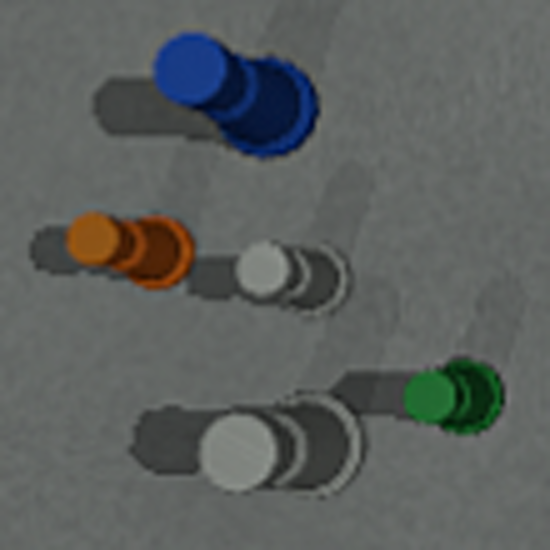

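```bash
cat >> h.py <<'E'
def px2w(p,u,v,z):
    n=cv2.undistortPoints(np.array([[[u,v]]],float),np.array(p['intrinsics']),np.array(p['distortion']))[0,0]
    d=rot(p)@np.array([n[0],n[1],1]); o=np.array(p['position']); return o+d*(z-o[2])/d[2]
def w2px(p,X):
    X=np.atleast_2d(X); r=rot(p); return cv2.projectPoints(X.astype(float),cv2.Rodrigues(r.T)[0],-r.T@np.array(p['position']),np.array(p['intrinsics']),np.array(p['distortion']))[0][:,0]
E
python3 - <<'E'
from h import *
p=load('top0.png'); W=cloud(p)
for n,(a,b,c,d,z) in dict(core=(160,240,192,266,.095),big=(155,276,195,302,.14),blue=(145,203,190,235,.1),orange=(128,236,163,262,.09),green=(196,268,225,292,.08)).items():
    w=W[b:d,a:c].reshape(-1,3); w=w[w[:,2]>z]; m=w[:,2]>w[:,2].max()-.02; w=w[m]; print(n,w.mean(0),np.median(w[:,2]))
def c1(x,y,z): return px2w(p,220+(x-2.25)/5.5,150+(y-2.25)/5.5,z)
h=c1(453,140,.094); r=c1(435,290,.014); pl=c1(164,250,.09); pr=c1(632,391,.09)
c2=[c1(316,396,.014),c1(531,418,.014)]
print('hinge',h,'recess',r,'pl',pl,'pr',pr,c2)
ax=(h-r)[:2]; print(np.linalg.norm(ax), np.degrees(np.arctan2(ax[1],ax[0])))
e=(c2[0]-c2[1])[:2]; print('screw y dir',np.degrees(np.arctan2(e[1],e[0]))-90)
print(np.linalg.norm((pl-h)[:2]),np.linalg.norm((pr-h)[:2]))
for q in (pl,pr): print(np.degrees(np.arctan2(*(q-h)[1::-1])))
# keeper
k=W[222:250,385:414].reshape(-1,3); k=k[(k[:,2]>.008)&(k[:,2]<.02)]; print('keeper',np.median(k,0),k.mean(0))
E
```

```text
core [0.4293 0.2799 0.1152] 0.11586100125471988
big [0.3424 0.2781 0.1617] 0.16206633024688477
blue [0.5217 0.3081 0.1579] 0.1583850460674192
orange [0.4437 0.3641 0.1149] 0.11558036107319891
green [0.3682 0.1974 0.1156] 0.11583037186074607
hinge [ 0.6265 -0.0371  0.094 ] recess [ 0.57   -0.0304  0.014 ] pl [0.5766 0.0959 0.09  ] pr [ 0.5105 -0.1172  0.09  ] [array([0.5182, 0.0277, 0.014 ]), array([ 0.5071, -0.0762,  0.014 ])]
0.05693134464142085 -6.733680719509816
screw y dir -6.119196187411191
0.14202690988809094 0.14104035853108832
110.60621398701926
-145.38498483803625
keeper [ 0.481  -0.2966  0.0141] [ 0.4806 -0.2961  0.0138]
```

```bash
cat >> h.py <<'E'
def plan(cur,target,n,vertical=True):
    # cur,target=(pos,zang deg); slides in axes at row start; tool y exactly down
    p0,a0=np.array(cur[0],float),np.radians(cur[1]); p1,a1=np.array(target[0],float),np.radians(target[1])
    T=[];S=[]
    for i in range(n):
        a=a0+(a1-a0)*i/n; z=np.array([np.cos(a),np.sin(a),0]); y=np.array([0,0,-1.]); x=np.cross(y,z)
        d=(p1-p0)/n*1000; S.append([round(float(d@k),1) for k in (x,y,z)]); T.append([0,round(float(-(a1-a0)/n),4),0])
    for i in range(0,n,5): print('turn',T[i:i+5],'\n slide',S[i:i+5])
def now():
    s=bot.read_state(); r=R.from_rotvec(s['tcp_rot']).as_matrix()
    print('t',round(s['time'],2),'pos',np.array(s['tool_pos']),'zang',round(np.degrees(np.arctan2(r[1,2],r[0,2])),2),'ydir',r[:,1],'F',np.array(s['wrist_force']),'w',round(s['width'],3),'q',np.array(s['q']))
    return s
E
python3 - <<'E'
from h import *
print(load('wrist0.png')['intrinsics'])
now()
plan(([.2229,-.6364,.2469],-70.7),([.60,-.03,.28],83.5),18)
E
```

```text
[[373.3442   0.     277.0246]
 [  0.     373.3442 209.5228]
 [  0.       0.       1.    ]]
t 0.15 pos [ 0.2229 -0.6366  0.2473] zang -70.7 ydir [-0.0005  0.0017 -1.    ] F [-0.2088  0.026   0.313 ] w 1.001 q [-1.2709  0.2646  1.605   0.      1.2737 -0.0369]
turn [[0, -0.1495, 0], [0, -0.1495, 0], [0, -0.1495, 0], [0, -0.1495, 0], [0, -0.1495, 0]] 
 slide [[-30.9, -1.8, -24.9], [-34.3, -1.8, -20.0], [-36.9, -1.8, -14.7], [-38.6, -1.8, -9.0], [-39.5, -1.8, -3.2]]
turn [[0, -0.1495, 0], [0, -0.1495, 0], [0, -0.1495, 0], [0, -0.1495, 0], [0, -0.1495, 0]] 
 slide [[-39.6, -1.8, 2.8], [-38.7, -1.8, 8.6], [-37.0, -1.8, 14.3], [-34.5, -1.8, 19.7], [-31.1, -1.8, 24.6]]
turn [[0, -0.1495, 0], [0, -0.1495, 0], [0, -0.1495, 0], [0, -0.1495, 0], [0, -0.1495, 0]] 
 slide [[-27.1, -1.8, 28.9], [-22.5, -1.8, 32.7], [-17.4, -1.8, 35.6], [-11.9, -1.8, 37.8], [-6.1, -1.8, 39.2]]
turn [[0, -0.1495, 0], [0, -0.1495, 0], [0, -0.1495, 0]] 
 slide [[-0.2, -1.8, 39.7], [5.7, -1.8, 39.3], [11.5, -1.8, 38.0]]
```

>>> jog_arm(
  turn=[
    [0,-0.149,0],
    [0,-0.149,0],
    [0,-0.149,0],
    [0,-0.149,0],
    [0,-0.149,0],
  ],
  slide=[
    [-31,-2,-25],
    [-34,-2,-20],
    [-37,-2,-15],
    [-39,-2,-9],
    [-39,-2,-3],
  ],
  grip=[100,100,100,100,100],
)

```text
time: 0.65
tool_pos: [0.3282, -0.467, 0.2579]
tcp_rot: [-0.94, 1.556, -1.555]
wrist_force: [1.3, -0.0, 0.9]
width: 1.0
```

>>> jog_arm(
  turn=[
    [0,-0.149,0],
    [0,-0.149,0],
    [0,-0.149,0],
    [0,-0.149,0],
    [0,-0.149,0],
  ],
  slide=[
    [-40,-2,3],
    [-39,-2,9],
    [-37,-2,14],
    [-34,-2,20],
    [-31,-2,25],
  ],
  grip=[100,100,100,100,100],
)

```text
time: 1.15
tool_pos: [0.4348, -0.2991, 0.2682]
tcp_rot: [-1.322, 1.014, -1.014]
wrist_force: [0.8, -0.2, 0.1]
width: 1.001
```

```bash
python3 - <<'E'
from h import *
s=now()
r=R.from_rotvec(s['tcp_rot']).as_matrix()
plan((s['tool_pos'],np.degrees(np.arctan2(r[1,2],r[0,2]))),([.60,-.03,.28],83.5),8)
E
```

```text
t 1.15 pos [ 0.4348 -0.2991  0.2682] zang 15.01 ydir [-0.0002  0.0001 -1.    ] F [ 0.7597 -0.2463  0.1046] w 1.001 q [-0.6497 -0.0283  1.8918 -0.      1.2782 -0.9117]
turn [[0, -0.1494, 0], [0, -0.1494, 0], [0, -0.1494, 0], [0, -0.1494, 0], [0, -0.1494, 0]] 
 slide [[-27.1, -1.5, 28.7], [-22.6, -1.5, 32.4], [-17.5, -1.5, 35.4], [-12.0, -1.5, 37.6], [-6.3, -1.5, 39.0]]
turn [[0, -0.1494, 0], [0, -0.1494, 0], [0, -0.1494, 0]] 
 slide [[-0.4, -1.5, 39.5], [5.4, -1.5, 39.1], [11.2, -1.5, 37.8]]
```

```bash
python3 - <<'E'
from h import *
p=shot('wrist','w1.png'); print(w2px(p,[.481,-.2966,.014]))
E
```

```text
[[320.3126 184.2713]]
```

>>> jog_arm(
  turn=[
    [0,-0.149,0],
    [0,-0.149,0],
    [0,-0.149,0],
    [0,-0.149,0],
    [0,-0.149,0],
  ],
  slide=[
    [-27,-1,29],
    [-23,-2,32],
    [-17,-1,35],
    [-12,-2,38],
    [-6,-1,39],
  ],
  grip=[100,100,100,100,100],
)

```text
time: 1.7
tool_pos: [0.5397, -0.1323, 0.2752]
tcp_rot: [-1.525, 0.442, -0.442]
wrist_force: [0.9, -1.0, 0.4]
width: 1.002
```

>>> jog_arm(
  turn=[
    [0,-0.149,0],
    [0,-0.149,0],
    [0,-0.149,0],
    [0,0,0],
  ],
  slide=[
    [0,-2,39],
    [5,-1,39],
    [11,-2,38],
    [0,0,0],
  ],
  grip=[100,100,100,100],
)

```text
time: 2.1
tool_pos: [0.6033, -0.0297, 0.28]
tcp_rot: [-1.567, 0.091, -0.092]
wrist_force: [0.4, 0.4, -0.6]
width: 1.005
```

```bash
python3 - <<'E'
from h import *
now()
p=shot('wrist','w2.png')
E
```

```text
t 2.1 pos [ 0.6033 -0.0297  0.28  ] zang 83.31 ydir [ 0.0008  0.0018 -1.    ] F [ 0.3759  0.4285 -0.5969] w 1.005 q [-0.0915  0.1122  1.724   0.0019  1.3048 -1.5461]
```

View pics/w1.png

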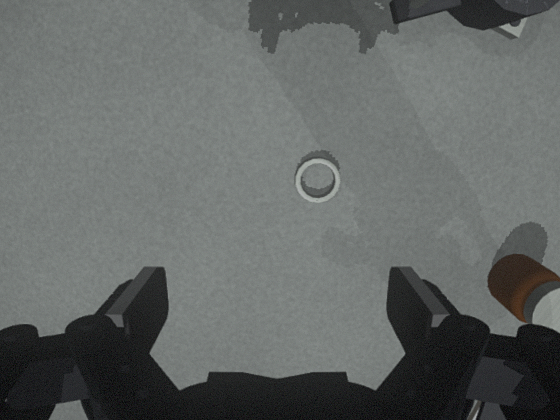

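View pics/w2.png

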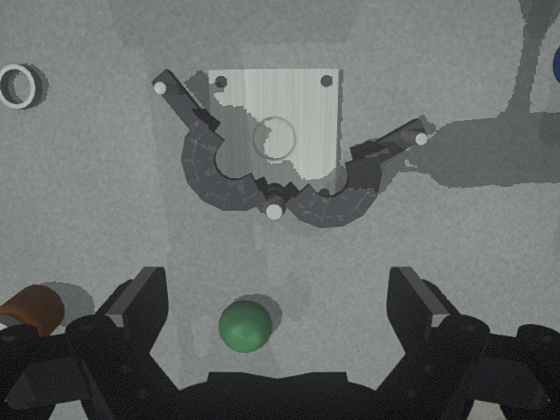

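```bash
python3 - <<'E'
from h import *
p=load('w2.png'); im=p['img']
cv2.imwrite('pics/c3.png',cv2.resize(im[60:230,145:435,::-1],None,fx=2.7,fy=2.7,interpolation=cv2.INTER_CUBIC))
cv2.imwrite('pics/c4.png',cv2.resize(im[105:170,240:310,::-1],None,fx=8,fy=8,interpolation=cv2.INTER_CUBIC))
p1=load('w1.png'); print('keeper w1',px2w(p1,318,180,.014),px2w(p1,318,180,.0))
h=px2w(p,274,212,.094);r=px2w(p,274,138,.014);pl=px2w(p,421,139,.09);pr=px2w(p,160,88,.09); print(h,r,pl,pr)
print(np.linalg.norm((pl-h)[:2]),np.linalg.norm((pr-h)[:2]),np.linalg.norm((r-h)[:2]),np.degrees(np.arctan2(*(h-r)[1::-1])))
g=im.mean(2); 
def blob(u,v,rad=9,th=130):
    s=g[v-rad:v+rad+1,u-rad:u+rad+1]; m=s>th; ys,xs=np.nonzero(m); return xs.mean()+u-rad,ys.mean()+v-rad,m.sum(),s.max()
for u,v in ((274,212),(421,139),(160,88)): print(blob(u,v))
E
```

```text
keeper w1 [ 0.4774 -0.2929  0.014 ] [ 0.4796 -0.2951  0.    ]
[ 0.6242 -0.0338  0.094 ] [ 0.5675 -0.0274  0.014 ] [0.5763 0.0975 0.09  ] [ 0.5096 -0.114   0.09  ]
0.13974335425331863 0.13988701328778386 0.057074850648308084 -6.3964163646777905
(np.float64(273.70098039215685), np.float64(212.01470588235293), np.int64(204), np.float64(187.33333333333334))
(np.float64(421.5593220338983), np.float64(138.46610169491527), np.int64(118), np.float64(181.33333333333334))
(np.float64(159.06015037593986), np.float64(88.5639097744361), np.int64(133), np.float64(187.0))
```

View pics/c4.png

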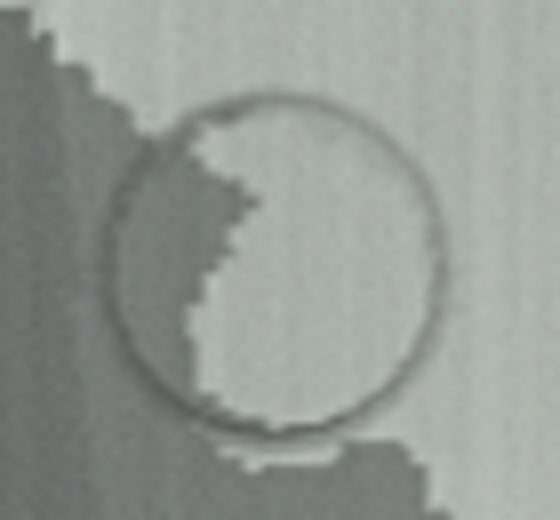

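View pics/c3.png

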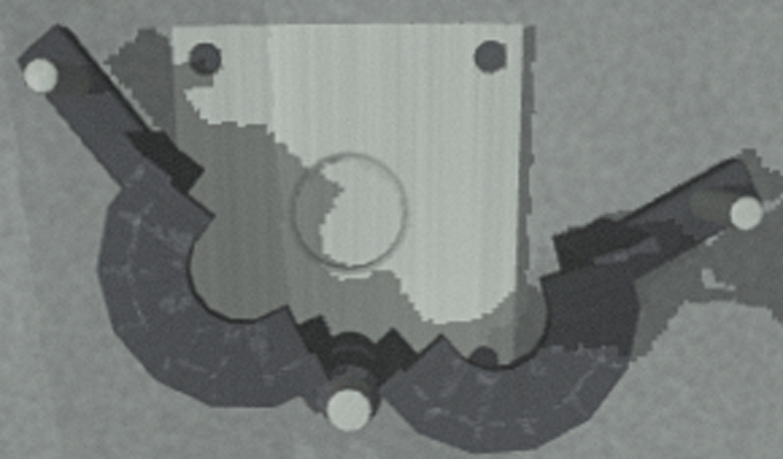

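>>> jog_arm(
  turn=[
    [0,-0.005,0],
    [0,0,0],
    [0,0,0],
    [0,0,0],
    [0,0,0],
  ],
  slide=[
    [-22,0,36],
    [-22,0,37],
    [-22,0,36],
    [-22,0,37],
    [-22,0,36],
  ],
  grip=[60,60,60,60,60],
)

```text
time: 2.65
tool_pos: [0.5127, 0.16, 0.28]
tcp_rot: [-1.569, 0.096, -0.095]
wrist_force: [1.0, 0.7, -0.2]
width: 0.597
```

>>> jog_arm(
  turn=[
    [0,0,0],
    [0,0,0],
    [0,0,0],
    [0,0,0],
  ],
  slide=[
    [-22,0,36],
    [-22,0,37],
    [-20,0,37],
    [0,0,0],
  ],
  grip=[60,60,60,60],
)

```text
time: 3.05
tool_pos: [0.4613, 0.2794, 0.2801]
tcp_rot: [-1.568, 0.092, -0.09]
wrist_force: [0.2, -0.4, 0.2]
width: 0.599
```

```bash
python3 - <<'E'
from h import *
now()
p=shot('wrist','w3.png'); print(w2px(p,[[.429,.28,.116],[.429,.28,0.]]))
E
```

```text
t 3.05 pos [0.4613 0.2794 0.2801] zang 83.36 ydir [-0.0011  0.0012 -1.    ] F [ 0.2265 -0.3873  0.2134] w 0.599 q [ 0.4975 -0.0123  1.8543  0.0016  1.3001 -0.9579]
[[271.691  153.7182]
 [273.0715 140.9262]]
```

View pics/w3.png

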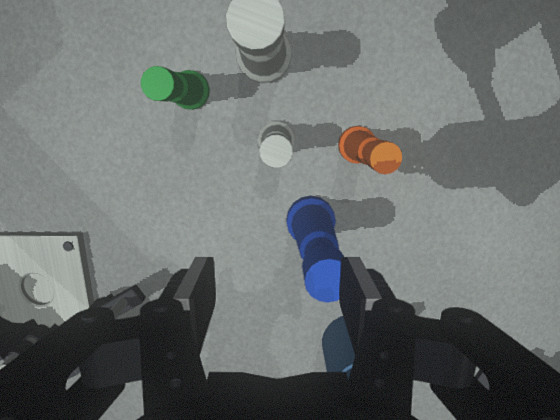

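```bash
python3 - <<'E'
from h import *
p=load('w3.png'); im=p['img']
cv2.imwrite('pics/c5.png',cv2.resize(im[110:175,245:310,::-1],None,fx=8,fy=8,interpolation=cv2.INTER_CUBIC))
E
```

```text
(no output)
```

View pics/c5.png

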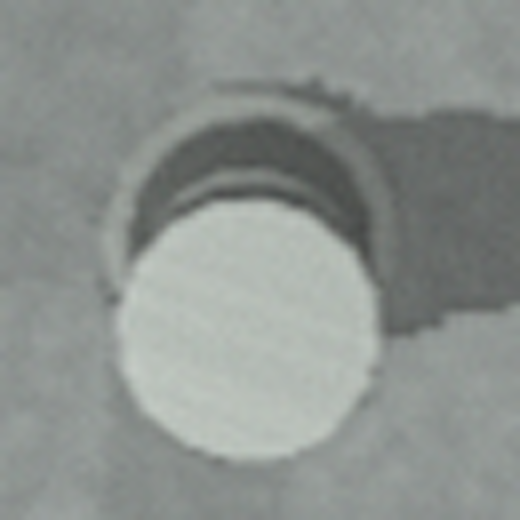

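```bash
python3 - <<'E'
from h import *
p=load('w3.png')
print(px2w(p,275.75,150.6,.116),px2w(p,275.7,139.3,.010))
s=bot.read_state()
r=R.from_rotvec(s['tcp_rot']).as_matrix()
X=px2w(p,275.75,150.6,.116); X[2]=.125+.002
print((X-np.array(s['tool_pos']))@r*1000)
E
```

```text
[0.427  0.2834 0.116 ] [0.4268 0.2831 0.01  ]
[-35.6508 153.0453   1.8462]
```

>>> jog_arm(
  turn=[
    [0,-0.002,0],
    [0,0,0],
    [0,0,0],
    [0,0,0],
    [0,0,0],
  ],
  slide=[
    [-36,0,2],
    [0,40,0],
    [0,45,0],
    [0,45,0],
    [0,25,0],
  ],
  grip=[60,60,60,60,60],
)

```text
time: 3.6
tool_pos: [0.4261, 0.2797, 0.1214]
tcp_rot: [-1.573, 0.097, -0.09]
wrist_force: [0.2, -0.8, -0.0]
width: 0.596
```

>>> jog_arm(
  turn=[
    [0,0,0],
    [0,0,0],
  ],
  slide=[
    [0,12,0],
    [0,0,0],
  ],
  grip=[60,60],
)

```text
time: 3.8
tool_pos: [0.4271, 0.2811, 0.1115]
tcp_rot: [-1.571, 0.095, -0.09]
wrist_force: [-0.3, 0.0, -0.2]
width: 0.603
```

```bash
python3 - <<'E'
from h import *
now()
p=shot('wrist','w4.png')
E
```

```text
t 3.8 pos [0.4271 0.2811 0.1115] zang 83.23 ydir [-0.0033 -0.0024 -1.    ] F [-0.2839  0.0076 -0.2452] w 0.603 q [ 0.5337  0.0873  2.0809 -0.0005  0.9775 -0.9187]
```

View pics/w4.png

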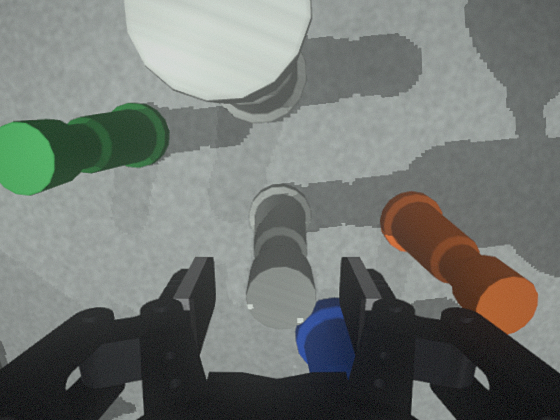

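```bash
python3 - <<'E'
from h import *
p=load('w4.png'); s=now()
print(px2w(p,281,296,.116), w2px(p,[[.427,.2834,.116],[*s['tool_pos'][:2],.116]]))
E
```

```text
t 3.85 pos [0.4283 0.2821 0.1134] zang 83.25 ydir [-0.0004 -0.0006 -1.    ] F [-0.1948  0.1416 -0.0183] w 0.603 q [ 0.5341  0.0859  2.0785 -0.0004  0.9779 -0.9187]
[0.4262 0.2834 0.116 ] [[281.2114 297.8976]
 [278.1153 301.4101]]
```

>>> jog_arm(
  turn=[
    [0,0,0],
    [0,0,0],
    [0,0,0],
    [0,0,0],
  ],
  slide=[
    [0,0,1],
    [0,0,0],
    [0,0,0],
    [0,0,0],
  ],
  grip=[35,15,15,15],
  newtons=60,
)

```text
time: 4.25
tool_pos: [0.4295, 0.2848, 0.1158]
tcp_rot: [-1.567, 0.088, -0.093]
wrist_force: [-0.6, -2.9, 5.5]
width: 0.279
```

```bash
python3 - <<'E'
from h import *
now()
p=shot('wrist','w5.png')
E
```

```text
t 4.25 pos [0.4295 0.2848 0.1158] zang 83.39 ydir [ 0.0038  0.0012 -1.    ] F [-0.569  -2.9408  5.5409] w 0.279 q [ 0.5378  0.0847  2.0747 -0.001   0.9784 -0.9171]
```

View pics/w5.png

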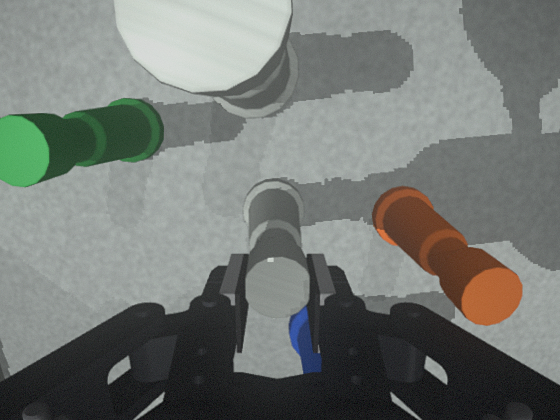

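>>> jog_arm(
  turn=[
    [0,0,0],
    [0,0,0],
  ],
  slide=[
    [0,0,0],
    [0,0,0],
  ],
  grip=[15,15],
)

```text
time: 4.5
tool_pos: [0.4295, 0.2848, 0.1157]
tcp_rot: [-1.568, 0.087, -0.093]
wrist_force: [-0.5, -2.5, 6.0]
width: 0.281
```

>>> jog_arm(
  turn=[
    [0,0,0],
    [0,0,0],
    [0,0,0],
    [0,0,0],
  ],
  slide=[
    [0,-15,0],
    [0,-25,0],
    [0,-25,0],
    [0,0,0],
  ],
  grip=[15,15,15,15],
)

```text
time: 4.9
tool_pos: [0.4304, 0.286, 0.1826]
tcp_rot: [-1.564, 0.085, -0.096]
wrist_force: [1.3, 1.7, -1.7]
width: 0.279
```

```bash
python3 - <<'E'
from h import *
now()
p=shot('wrist','w6.png')
E
```

```text
t 4.9 pos [0.4304 0.286  0.1826] zang 83.39 ydir [ 0.0074  0.0046 -1.    ] F [ 1.2749  1.6638 -1.7346] w 0.279 q [ 0.5382  0.0107  2.0158  0.0001  1.1063 -0.9172]
```

View pics/w6.png

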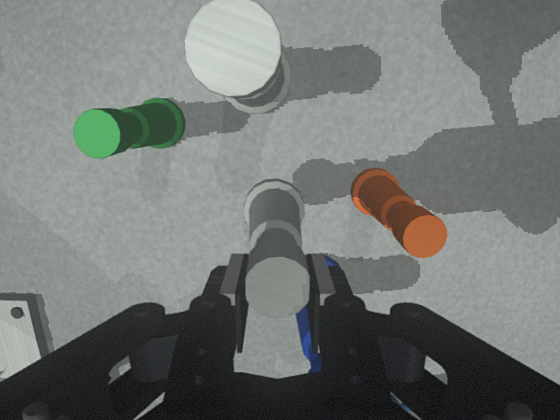

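```bash
python3 - <<'E'
from h import *
p=load('w6.png'); im=p['img']
cv2.imwrite('pics/c6.png',cv2.resize(im[170:330,225:325,::-1],None,fx=5,fy=5,interpolation=cv2.INTER_CUBIC)[:600])
cv2.imwrite('pics/c7.png',cv2.resize(im[170:235,235:315,::-1],None,fx=9,fy=9,interpolation=cv2.INTER_CUBIC)[:600])
E
```

```text
(no output)
```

View pics/c7.png

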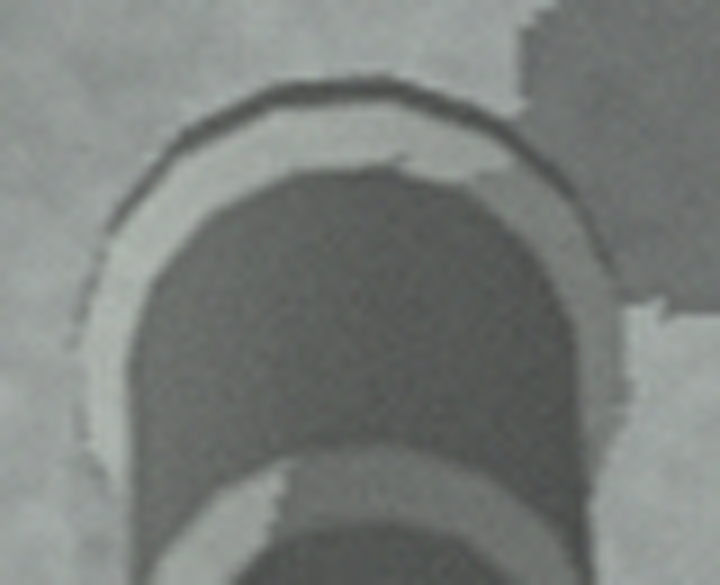

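View pics/c6.png

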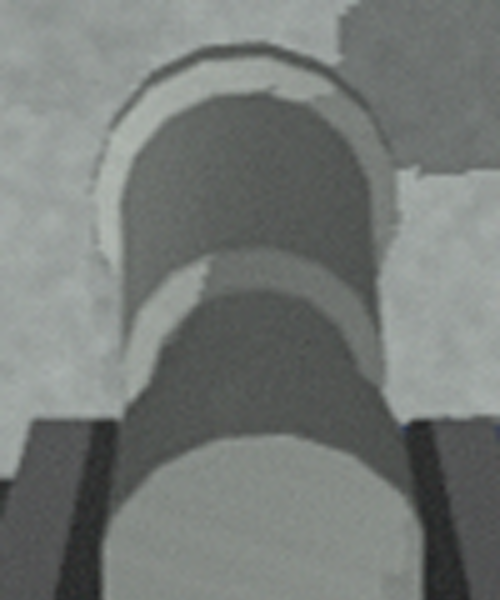

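```bash
cat >> h.py <<'E'
from scipy.optimize import least_squares
TH=np.linspace(0,2*np.pi,181)
def circ(p,x,y,z,r): return w2px(p,np.stack([x+r*np.cos(TH),y+r*np.sin(TH),0*TH+z],1))
def fitc(p,l,r_,top,z,r,x0,freez=False):
    def f(q):
        c=circ(p,q[0],q[1],q[2] if freez else z,r); return [c[:,0].min()-l,c[:,0].max()-r_,c[:,1].min()-top]
    s=least_squares(f,list(x0)+([z] if freez else []),x_scale=.01,diff_step=1e-4); return s.x,f(s.x)
def tool(s,X):
    r=R.from_rotvec(s['tcp_rot']).as_matrix(); return (np.array(X)-np.array(s['tool_pos']))@r*1000
E
python3 - <<'E'
from h import *
p=load('w6.png'); s=now()
for fz in (False,True):
    x,f=fitc(p,244,303.9,180.3,.0769,.020,(.43,.286),fz); print(x,f)
    print('tool',tool(s,[x[0],x[1],x[2] if fz else .0769]))
# recess in w2, refit: left/right/top of dark ring (chamfer outer?) 
p2=load('w2.png')
x,f=fitc(p2,240+105/8-.44,240+443/8-.44,105+97/8-.44,.014,.0225,(.567,-.027),True); print(x,f)
E
```

```text
t 4.95 pos [0.4293 0.2853 0.1804] zang 83.38 ydir [ 0.0046  0.0028 -1.    ] F [ 0.0641 -0.3733 -2.2932] w 0.279 q [ 0.5382  0.0124  2.0185  0.0001  1.1054 -0.9172]
[0.4288 0.2855] [np.float64(-1.1667266002234555), np.float64(1.1681961220801895), np.float64(0.05260107575298889)]
tool [ -0.8862 103.5174  -0.1447]
[0.4306 0.2853 0.0677] [np.float64(-2.842170943040401e-14), np.float64(1.1368683772161603e-13), np.float64(-5.684341886080802e-14)]
tool [  0.8774 112.74    -0.2058]
[ 0.5686 -0.0278  0.0032] [np.float64(0.0), np.float64(0.0), np.float64(1.4210854715202004e-14)]
```

>>> jog_arm(
  turn=[
    [0,0,0],
    [0,0,0],
    [0,0,0],
    [0,0,0],
    [0,0,0],
  ],
  slide=[
    [0,-30,0],
    [5,-35,-8],
    [15,0,-25],
    [20,0,-35],
    [22,0,-38],
  ],
  grip=[15,15,15,15,15],
)

```text
time: 5.45
tool_pos: [0.4766, 0.1711, 0.2417]
tcp_rot: [-1.569, 0.091, -0.088]
wrist_force: [1.1, -0.7, -2.6]
width: 0.277
```

>>> jog_arm(
  turn=[
    [0,0,0],
    [0,0,0],
    [0,0,0],
    [0,0,0],
    [0,0,0],
  ],
  slide=[
    [22,0,-38],
    [22,0,-38],
    [22,0,-38],
    [20,0,-35],
    [15,0,-25],
  ],
  grip=[15,15,15,15,15],
)

```text
time: 5.95
tool_pos: [0.5571, -0.0152, 0.2409]
tcp_rot: [-1.569, 0.094, -0.09]
wrist_force: [-0.0, -0.1, -2.9]
width: 0.277
```

>>> jog_arm(
  turn=[
    [0,0,0],
    [0,0,0],
    [0,0,0],
  ],
  slide=[
    [8,0,-14],
    [2,0,-2],
    [0,0,0],
  ],
  grip=[15,15,15],
)

```text
time: 6.25
tool_pos: [0.5649, -0.0292, 0.2422]
tcp_rot: [-1.568, 0.093, -0.09]
wrist_force: [-0.0, 0.5, -1.8]
width: 0.278
```

```bash
python3 - <<'E'
from h import *
p=shot('wrist','w7.png')
s=now()
print('to go',tool(s,[.5675,-.0275,.1217]))
E
```

```text
t 6.3 pos [ 0.5648 -0.0287  0.2425] zang 83.39 ydir [-0.0016  0.001  -1.    ] F [-0.1769  0.1276 -2.1971] w 0.279 q [-0.0953  0.0626  1.8472  0.0009  1.2335 -1.551 ]
to go [  2.7458 120.7565   1.3837]
```

View pics/w7.png

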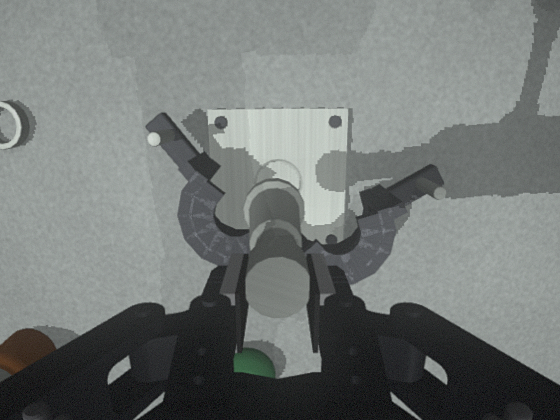

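>>> jog_arm(
  turn=[
    [0,0,0],
    [0,0,0],
    [0,0,0],
    [0,0,0],
  ],
  slide=[
    [3,30,1],
    [0,35,0],
    [0,25,0],
    [0,0,0],
  ],
  grip=[15,15,15,15],
)

```text
time: 6.7
tool_pos: [0.5643, -0.027, 0.1486]
tcp_rot: [-1.568, 0.097, -0.082]
wrist_force: [-0.2, 0.6, -3.0]
width: 0.278
```

```bash
python3 - <<'E'
from h import *
s=now()
p=shot('wrist','w8.png')
s=now()
print('to go',tool(s,[.5675,-.0275,.1217]))
im=p['img']
cv2.imwrite('pics/c8.png',cv2.resize(im[110:235,215:335,::-1],None,fx=4.8,fy=4.8,interpolation=cv2.INTER_CUBIC)[:600])
E
```

```text
t 6.7 pos [ 0.5643 -0.027   0.1486] zang 83.48 ydir [-0.0096  0.0014 -1.    ] F [-0.2325  0.5529 -3.049 ] w 0.278 q [-0.0923  0.1468  1.9367  0.0006  1.0677 -1.5496]
t 6.75 pos [ 0.5663 -0.0274  0.1512] zang 83.47 ydir [-0.0053  0.0009 -1.    ] F [ 0.1595  0.694  -2.2863] w 0.278 q [-0.0926  0.1451  1.9334  0.0005  1.0684 -1.5497]
to go [ 1.4036 29.508   0.0755]
```

View pics/w8.png

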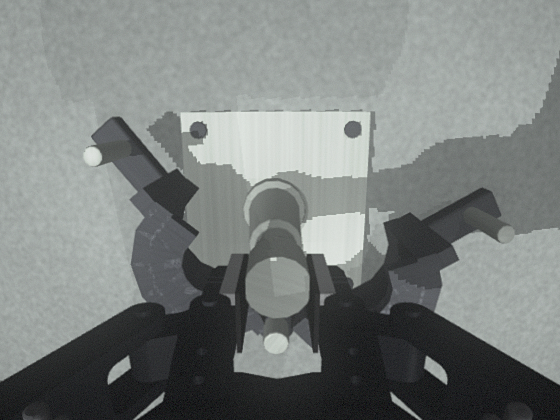

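View pics/c8.png

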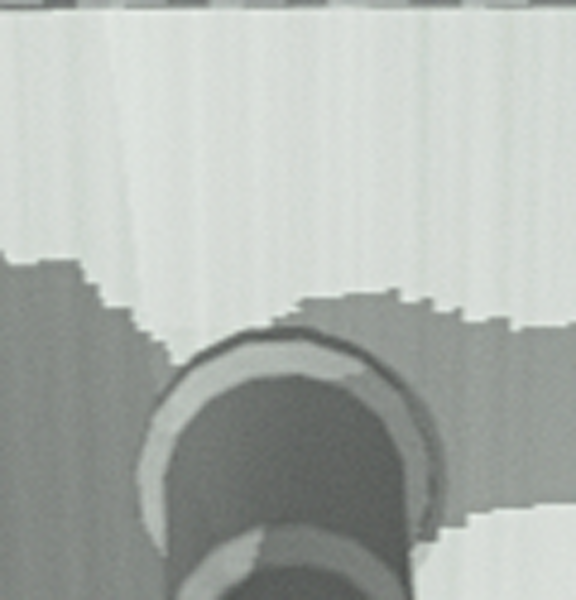

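```bash
python3 - <<'E'
from h import *
def scr(f,u,v,b=9):
    p=load(f); g=p['img'].mean(2)[v-b:v+b+1,u-b:u+b+1]; m=cv2.GaussianBlur(g.astype(np.float32),(3,3),0); w=np.clip(np.median(g)*.75-m,0,None)
    ys,xs=np.mgrid[-b:b+1,-b:b+1]; c=(u+(w*xs).sum()/w.sum(),v+(w*ys).sum()/w.sum()); return c,px2w(p,*c,.014)
for f,l in (('w2.png',[(221,81),(327,81)]),('w7.png',[(221,122),(335,122)]),('w8.png',[(199,130),(353,129)])):
    a=[scr(f,*q) for q in l]; print(f,a, (a[0][1]+a[1][1])/2)
p=load('w8.png'); print('cam',p['position'])
print(w2px(p,[.5675,-.0275,.014]))
x,f=fitc(p,215+137/4.8-.4,215+443/4.8-.4,110+337/4.8-.4,.0455,.020,(.567,-.027),True); print('foot',x,f)
p=load('w7.png')
E
```

```text
w2.png [((np.float64(220.26417854748252), np.float64(82.24023866943881)), array([ 0.5056, -0.0744,  0.014 ])), ((np.float64(326.1505944179335), np.float64(80.50479593528877)), array([0.5165, 0.0315, 0.014 ]))] [ 0.511  -0.0214  0.014 ]
w7.png [((np.float64(219.80138467191193), np.float64(123.83673084593418)), array([ 0.5064, -0.075 ,  0.014 ])), ((np.float64(334.8809328160685), np.float64(121.19525593175712)), array([0.5166, 0.0316, 0.014 ]))] [ 0.5115 -0.0217  0.014 ]
w8.png [((np.float64(192.8820537860577), np.float64(133.51282113882212)), array([ 0.5072, -0.0782,  0.014 ])), ((np.float64(nan), np.float64(nan)), array([nan, nan, nan]))] [nan nan nan]
cam [ 0.4994 -0.0188  0.2747]
[[275.8049 209.1818]]
foot [ 0.5598 -0.027   0.0486] [np.float64(-2.842170943040401e-14), np.float64(0.0), np.float64(-2.2737367544323206e-13)]<stdin>:4: RuntimeWarning: invalid value encountered in scalar divide
```

```bash
python3 - <<'E'
from h import *
s=now()
p=shot('wrist','w9.png')
im=p['img']
cv2.imwrite('pics/c9.png',cv2.resize(im[110:235,175:375,::-1],None,fx=4,fy=4,interpolation=cv2.INTER_CUBIC)[:600])
print(p['position'])
E
```

```text
t 6.75 pos [ 0.5663 -0.0274  0.1512] zang 83.47 ydir [-0.0053  0.0009 -1.    ] F [ 0.1595  0.694  -2.2863] w 0.278 q [-0.0926  0.1451  1.9334  0.0005  1.0684 -1.5497]
[ 0.5008 -0.0191  0.277 ]
```

View pics/c9.png

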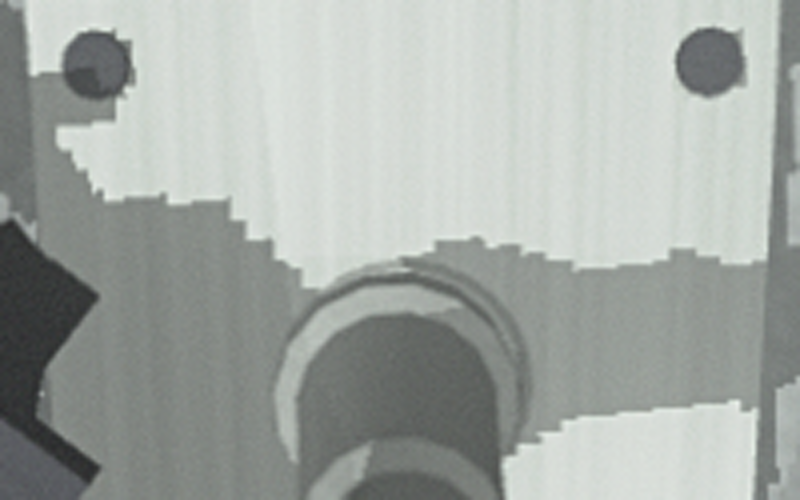

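```bash
python3 - <<'E'
from h import *
p=load('w2.png'); a=px2w(p,220.6,81.2,.014);b=px2w(p,325.8,80.8,.014); r=px2w(p,273.8,137.8,.014); print(a,b,(a+b)/2,r,np.linalg.norm(a-b),np.linalg.norm(r-(a+b)/2),np.degrees(np.arctan2(*(b-a)[1::-1])))
p=load('w9.png'); a=px2w(p,198.9,125.6,.014);b=px2w(p,352.4,125.1,.014); m=(a+b)/2; print(a,b,m,np.linalg.norm(a-b),np.degrees(np.arctan2(*(b-a)[1::-1])))
ang=np.arctan2(*(b-a)[1::-1]); x=np.array([np.sin(ang),-np.cos(ang)])
rec=m[:2]+x*.0568; print('recess by screws',rec)
s=bot.read_state()
im=p['img'].copy()
big=cv2.resize(im[110:235,175:375,::-1],None,fx=4,fy=4,interpolation=cv2.INTER_CUBIC)
def dr(c,col): 
    c=((c-[175,110]+.38)*4).astype(int); cv2.polylines(big,[c.reshape(-1,1,2)],True,col,1)
dr(circ(p,*rec,.014,.0225),(0,0,255))
for z0,r in ((.010,.020),(0,.020)):
    dr(circ(p,s['tool_pos'][0],s['tool_pos'][1],.1512-.1157+z0,r),(255,0,0))
cv2.imwrite('pics/c10.png',big[:600])
E
```

```text
[ 0.5046 -0.0739  0.014 ] [0.5167 0.0311 0.014 ] [ 0.5107 -0.0214  0.014 ] [ 0.5673 -0.0276  0.014 ] 0.10576532871062372 0.056948008033720895 83.41864746225556
[ 0.5049 -0.0741  0.014 ] [0.5168 0.0317 0.014 ] [ 0.5109 -0.0212  0.014 ] 0.10644716956649553 83.57199114710042
recess by screws [ 0.5673 -0.0276]
```

View pics/c10.png

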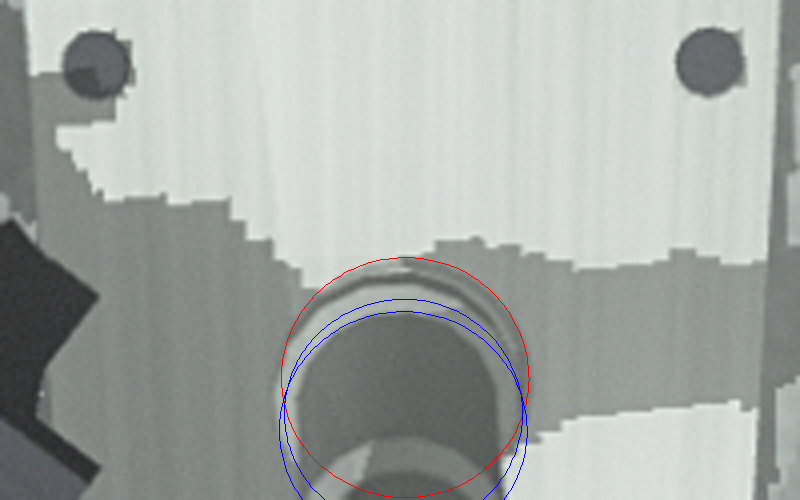

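```bash
python3 - <<'E'
from h import *
p=load('w9.png'); s=now()
for fz in (0,1):
    x,f=fitc(p,243.4,304.4,180.4,.0455,.020,(.567,-.027),fz); X=[*x,.0455][:3]; print(x,f,tool(s,X))
im=p['img']
big=cv2.resize(im[170:330,225:325,::-1],None,fx=3.75,fy=3.75,interpolation=cv2.INTER_CUBIC)
def dr(c,col): 
    c=((c-[225,170]+.38)*3.75).astype(int); cv2.polylines(big,[c.reshape(-1,1,2)],True,col,1)
r=R.from_rotvec(s['tcp_rot']).as_matrix(); t=np.array(s['tool_pos'])
off=r@np.array([-.003,0,-.0005])
b=t-[0,0,.1157]+off
for z0,rr in ((.010,.020),(0,.020),(.116,.013),(.074,.013)): dr(circ(p,b[0],b[1],b[2]+z0,rr),(0,0,255))
cv2.imwrite('pics/c11.png',big)
E
```

```text
t 6.8 pos [ 0.5681 -0.0279  0.1533] zang 83.46 ydir [-0.001   0.0004 -1.    ] F [ 0.5085  0.4678 -1.5589] w 0.276 q [-0.093   0.1438  1.9307  0.0003  1.0682 -1.5498]
[ 0.5634 -0.0283] [np.float64(-0.605648101437879), np.float64(0.6054126271355358), np.float64(0.026066327271308865)] [ -4.4564 107.8325  -1.0244]
[ 0.5643 -0.0285  0.0408] [np.float64(0.0), np.float64(0.0), np.float64(5.684341886080802e-14)] [ -3.5887 112.5371  -1.0651]
```

View pics/c11.png

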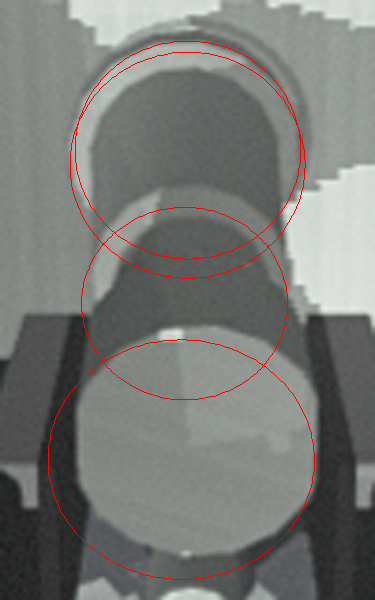

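```bash
python3 - <<'E'
from h import *
s=now()
p=shot('wrist','w10.png'); now()
im=p['img']
r=R.from_rotvec(s['tcp_rot']).as_matrix(); t=np.array(s['tool_pos'])
for k,o in enumerate(([-.003,0,-.0005],[-.002,0,0])):
    big=cv2.resize(im[170:330,225:325,::-1],None,fx=3.75,fy=3.75,interpolation=cv2.INTER_CUBIC)
    def dr(c,col): 
        c=((c-[225,170]+.38)*3.75).astype(int); cv2.polylines(big,[c.reshape(-1,1,2)],True,col,1)
    b=t-[0,0,.1157]+r@np.array(o)
    for z0,rr in ((.010,.020),(0,.020),(.116,.0122),(.074,.013)): dr(circ(p,b[0],b[1],b[2]+z0,rr),(0,0,255))
    dr(circ(p,.5673,-.0276,.014,.0225),(0,200,0))
    if k==0: B=big
cv2.imwrite('pics/c12.png',np.hstack([B,big]))
E
```

```text
t 6.8 pos [ 0.5681 -0.0279  0.1533] zang 83.46 ydir [-0.001   0.0004 -1.    ] F [ 0.5085  0.4678 -1.5589] w 0.276 q [-0.093   0.1438  1.9307  0.0003  1.0682 -1.5498]
t 6.85 pos [ 0.5694 -0.0282  0.1547] zang 83.44 ydir [ 0.002  0.    -1.   ] F [ 1.3399  0.1145 -2.549 ] w 0.277 q [-0.0933  0.1429  1.9289  0.0002  1.0679 -1.5498]
```

View pics/c12.png

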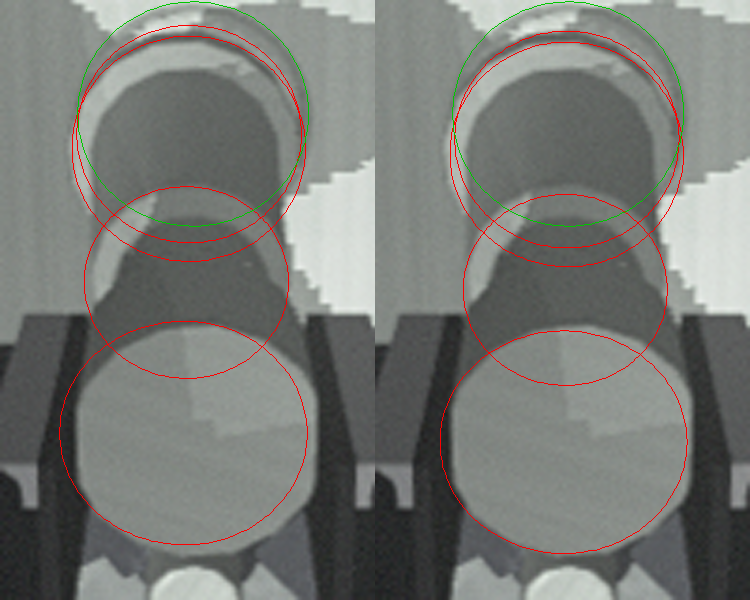

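>>> jog_arm(
  turn=[
    [0,0,0],
    [0,0,0],
  ],
  slide=[
    [0,0,1],
    [0,0,0],
  ],
  grip=[15,15],
)

```text
time: 7.05
tool_pos: [0.5701, -0.0279, 0.1554]
tcp_rot: [-1.569, 0.088, -0.094]
wrist_force: [0.5, 0.0, -1.9]
width: 0.276
```

```bash
python3 - <<'E'
from h import *
s=now()
p=shot('wrist','w11.png'); s=now()
print('togo',tool(s,[.5695,-.0271,.1217]))
im=p['img']
r=R.from_rotvec(s['tcp_rot']).as_matrix(); t=np.array(s['tool_pos'])
big=cv2.resize(im[160:230,225:325,::-1],None,fx=7.5,fy=7.5,interpolation=cv2.INTER_CUBIC)
def dr(c,col): 
        c=((c-[225,160]+.43)*7.5).astype(int); cv2.polylines(big,[c.reshape(-1,1,2)],True,col,1)
b=t-[0,0,.1157]+r@np.array([-.0021,0,-.0007])
for z0,rr in ((.010,.020),(0,.020)): dr(circ(p,b[0],b[1],b[2]+z0,rr),(0,0,255))
dr(circ(p,.5673,-.0276,.014,.0225),(0,200,0))
cv2.imwrite('pics/c13.png',big)
E
```

```text
t 7.05 pos [ 0.5701 -0.0279  0.1554] zang 83.38 ydir [ 0.0037 -0.0002 -1.    ] F [ 0.5028  0.0203 -1.9107] w 0.276 q [-0.0927  0.1425  1.9279  0.0001  1.0675 -1.5481]
t 7.1 pos [ 0.5698 -0.0281  0.1551] zang 83.38 ydir [ 0.003  -0.0002 -1.    ] F [ 0.7742 -0.3208 -2.7079] w 0.277 q [-0.0929  0.1427  1.9283  0.      1.0675 -1.5482]
togo [-0.5432 33.3877  0.932 ]
```

View pics/c13.png

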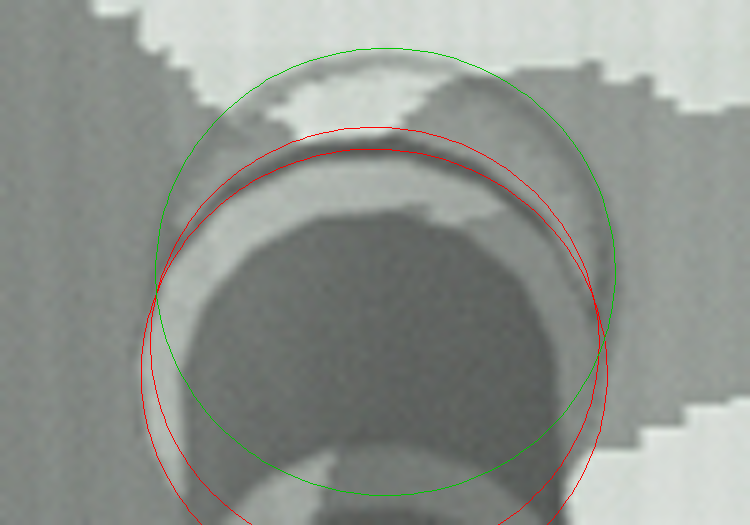

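>>> jog_arm(
  turn=[
    [0,0,0],
    [0,0,0],
    [0,0,0],
    [0,0,0],
  ],
  slide=[
    [-0.5,8,0.5],
    [0,8,0],
    [0,6,0],
    [0,0,0],
  ],
  grip=[15,15,15,15],
)

```text
time: 7.5
tool_pos: [0.5674, -0.0276, 0.1298]
tcp_rot: [-1.569, 0.093, -0.089]
wrist_force: [-0.6, -0.3, -3.4]
width: 0.275
```

>>> jog_arm(
  turn=[
    [0,0,0],
    [0,0,0],
    [0,0,0],
    [0,0,0],
  ],
  slide=[
    [0,2,0],
    [0,2,0],
    [0,2,0],
    [0,0,0],
  ],
  grip=[15,15,15,15],
)

```text
time: 7.9
tool_pos: [0.5709, -0.0278, 0.1283]
tcp_rot: [-1.569, 0.087, -0.095]
wrist_force: [1.2, -0.0, 7.9]
width: 0.276
```

```bash
python3 - <<'E'
from h import *
s=now()
p=shot('wrist','w12.png'); s=now()
cv2.imwrite('pics/c14.png',cv2.resize(p['img'][140:260,205:345,::-1],None,fx=5,fy=5,interpolation=cv2.INTER_CUBIC))
E
```

```text
t 7.9 pos [ 0.5709 -0.0278  0.1283] zang 83.36 ydir [ 0.0055 -0.0005 -1.    ] F [ 1.2406 -0.0207  7.9304] w 0.276 q [-0.0923  0.1713  1.9498  0.0001  1.0149 -1.5473]
t 7.95 pos [ 0.5708 -0.0278  0.1283] zang 83.36 ydir [ 0.0054 -0.0004 -1.    ] F [ 0.2415 -1.1684  7.7137] w 0.278 q [-0.0923  0.1713  1.9499  0.0001  1.015  -1.5473]
```

View pics/c14.png

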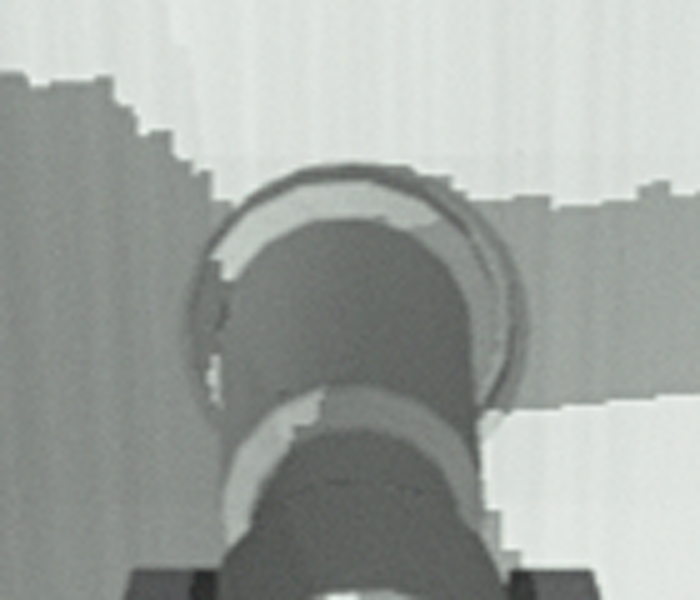

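```bash
python3 - <<'E'
from h import *
p=load('w12.png'); s=now()
for rr in (.0225,.023):
    x,f=fitc(p,242.6,309.6,172.2,.014,rr,(.567,-.027)); print('rec',x,f,tool(s,[*x,.014]))
for z in (.0226,.018):
    x,f=fitc(p,247.2,304.6,175.8,z,.020,(.567,-.027)); print('foot',x,f,tool(s,[*x,.0226]))
E
```

```text
t 7.95 pos [ 0.5708 -0.0278  0.1283] zang 83.36 ydir [ 0.0054 -0.0004 -1.    ] F [ 0.2415 -1.1684  7.7137] w 0.278 q [-0.0923  0.1713  1.9499  0.0001  1.015  -1.5473]
rec [ 0.5681 -0.0273] [np.float64(-0.377738007913905), np.float64(0.3777629532256128), np.float64(0.018137786376399845)] [ -3.3702 114.3068   0.1463]
rec [ 0.5686 -0.0274] [np.float64(-1.110078410242295), np.float64(1.1101538995214355), np.float64(0.05449721863180912)] [ -2.8464 114.3096   0.1453]
foot [ 0.5664 -0.0272] [np.float64(-2.515945879050804), np.float64(2.515973196231357), np.float64(0.11200778424915825)] [ -4.9916 105.6978   0.0417]
foot [ 0.5673 -0.0273] [np.float64(-1.9202656386897559), np.float64(1.9202858637421514), np.float64(0.08380394197882879)] [ -4.1555 105.7023   0.0275]
```

>>> jog_arm(
  turn=[
    [0,0,0],
    [0,0,0],
    [0,0,0],
  ],
  slide=[
    [1,0,0],
    [1,0,0],
    [0,0,0],
  ],
  grip=[15,15,15],
)

```text
time: 8.25
tool_pos: [0.5723, -0.028, 0.1281]
tcp_rot: [-1.569, 0.088, -0.094]
wrist_force: [-0.1, 0.6, 8.4]
width: 0.276
```

```bash
python3 - <<'E'
from h import *
s=now()
E
```

```text
t 8.25 pos [ 0.5723 -0.028   0.1281] zang 83.36 ydir [ 0.0042 -0.0003 -1.    ] F [-0.0684  0.6126  8.4338] w 0.276 q [-0.0924  0.1749  1.9461  0.0001  1.0164 -1.5473]
```

```bash
python3 - <<'E'
from h import *
p=shot('wrist','w13.png'); s=now(); q=shot('scene','s1.png')
cv2.imwrite('pics/c15.png',cv2.resize(p['img'][140:260,205:345,::-1],None,fx=5,fy=5,interpolation=cv2.INTER_CUBIC))
cv2.imwrite('pics/c16.png',cv2.resize(q['img'][180:280,210:340,::-1],None,fx=6,fy=6,interpolation=cv2.INTER_CUBIC))
E
```

```text
t 8.3 pos [ 0.5722 -0.028   0.1281] zang 83.36 ydir [ 0.0042 -0.0004 -1.    ] F [-0.5493  1.1688  8.6762] w 0.276 q [-0.0924  0.1748  1.9461  0.      1.0164 -1.5474]
```

View pics/c15.png

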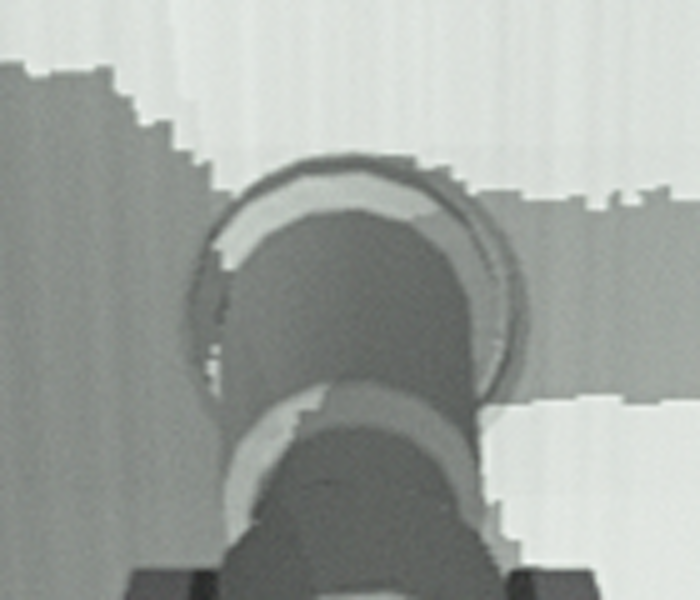

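View pics/c16.png

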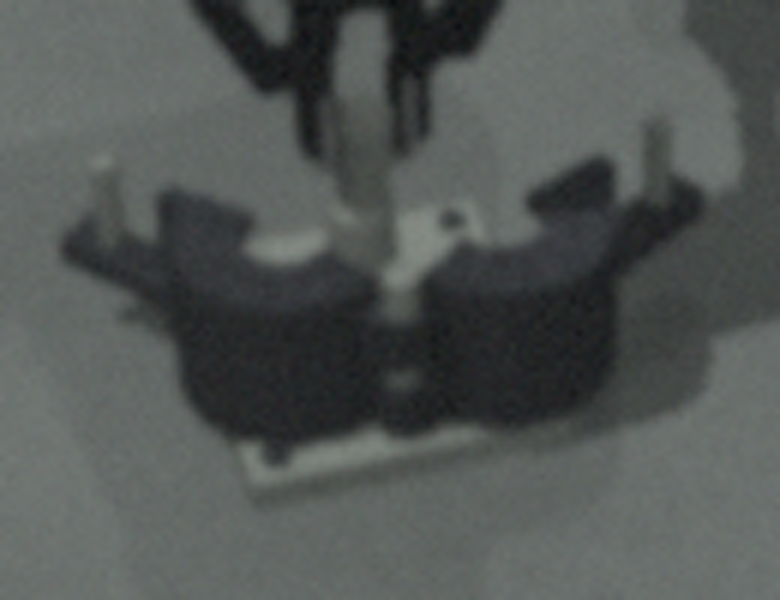

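>>> jog_arm(
  turn=[
    [0,0,0],
    [0,0,0],
    [0,0,0],
  ],
  slide=[
    [0,1.5,0],
    [0,1.5,0],
    [0,0,0],
  ],
  grip=[15,15,15],
)

```text
time: 8.65
tool_pos: [0.5744, -0.0281, 0.1274]
tcp_rot: [-1.569, 0.084, -0.098]
wrist_force: [-0.8, 0.5, 14.7]
width: 0.277
```

```bash
python3 - <<'E'
from h import *
s=now()
E
```

```text
t 8.65 pos [ 0.5744 -0.0281  0.1274] zang 83.36 ydir [ 0.009  -0.0006 -1.    ] F [-0.7942  0.4616 14.6529] w 0.277 q [-0.0923  0.1766  1.9455  0.0003  1.0105 -1.5474]
```

```bash
python3 - <<'E'
from h import *
p=shot('wrist','w14.png')
a=[cv2.resize(load(f)['img'][170:340,215:340,::-1],None,fx=2.1*1,fy=3.5*.6,interpolation=cv2.INTER_CUBIC) for f in ('w6.png','w11.png','w14.png')]
cv2.imwrite('pics/c17.png',np.hstack(a))
for f in ('w6.png','w11.png','w14.png'):
    p=load(f); W=cloud(p); cam=(W-p['position'])@rot(p)
    d=p['depth']; print(f,[np.round(np.median(d[v-3:v+4,276-6:276+7]),4) for v in (270,280,290,300)], 'floor by rim', d[184:190,270:280].mean())
E
```

```text
w6.png [np.float32(0.1358), np.float32(0.1369), np.float32(0.138), np.float32(0.1392)] floor by rim 0.22860765
w11.png [np.float32(0.1359), np.float32(0.1369), np.float32(0.1382), np.float32(0.1391)] floor by rim 0.22819728
w14.png [np.float32(0.1352), np.float32(0.1365), np.float32(0.1378), np.float32(0.1395)] floor by rim 0.21087222
```

View pics/c17.png

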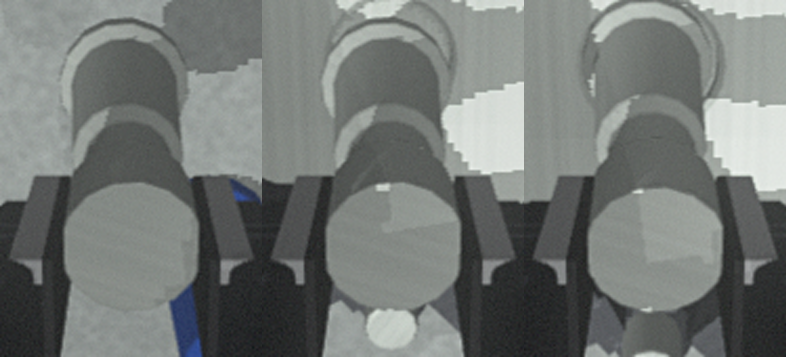

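```bash
python3 - <<'E'
from h import *
for f in ('w11.png','w14.png'):
    p=load(f); W=cloud(p); g=p['img'].mean(2)
    print(f,'knob top',np.nanmedian(W[275:300,265:290].reshape(-1,3),0))
    print(' plate', [np.round(np.nanmedian(W[v-3:v+4,u-3:u+4].reshape(-1,3),0),4) for u,v in ((230,160),(325,160),(225,230),(330,230))])
    print(' table',np.round(np.nanmedian(W[20:40,250:300].reshape(-1,3),0),4))
    # profile down column through the foot
    for u in (255,265,275,285,295):
        print(u,[(v,round(float(W[v,u,2])*1000,1),round(float(W[v,u,0])*1000,1)) for v in range(160,200,3)])
E
```

```text
w11.png knob top [ 0.5677 -0.0269  0.1556]
 plate [array([ 0.5369, -0.057 ,  0.0137]), array([0.5449, 0.0105, 0.0137]), array([ 0.5887, -0.0689,  0.0136]), array([0.5982, 0.0099, 0.0137])]
 table [ 0.4506 -0.0149 -0.0003]
255 [(160, 13.3, 539.0), (163, nan, nan), (166, 14.4, 543.1), (169, 13.9, 545.3), (172, 14.8, 547.4), (175, 13.0, 549.8), (178, 5.9, 553.3), (181, 5.6, 555.7), (184, 40.8, 551.0), (187, 50.4, 551.0), (190, 50.7, 552.8), (193, 51.5, 554.6), (196, 54.0, 555.9), (199, 58.5, 556.7)]
265 [(160, 13.9, 539.7), (163, 13.3, 542.0), (166, 12.8, 544.2), (169, 13.1, 546.3), (172, 6.4, 549.6), (175, 5.2, 552.1), (178, 6.9, 554.0), (181, 48.7, 548.2), (184, 50.7, 549.7), (187, 53.2, 551.1), (190, 55.0, 552.6), (193, 61.6, 553.0), (196, 68.2, 553.3), (199, 74.4, 553.6)]
275 [(160, 15.3, 540.4), (163, 13.2, 542.8), (166, 13.7, 544.9), (169, 5.0, 548.5), (172, 5.5, 550.7), (175, 5.1, 553.0), (178, 40.3, 548.6), (181, 49.6, 548.8), (184, 50.3, 550.5), (187, 53.1, 551.9), (190, 58.6, 552.5), (193, 64.5, 553.0), (196, 70.8, 553.4), (199, 77.7, 553.4)]
285 [(160, 13.7, 541.4), (163, 14.
[... 1469 characters left out ...]
 31.9, 551.5), (184, 37.8, 552.1), (187, 42.8, 552.8), (190, 48.2, 553.3), (193, 52.5, 554.0), (196, nan, nan), (199, 61.9, 555.0)]
285 [(160, 14.5, 542.2), (163, 13.8, 544.2), (166, 13.2, 546.3), (169, 13.5, 548.2), (172, 22.9, 548.4), (175, 23.5, 550.2), (178, 25.3, 551.7), (181, 28.8, 552.9), (184, 33.3, 553.7), (187, 38.6, 554.4), (190, 44.1, 554.9), (193, 50.8, 555.1), (196, 54.2, 555.9), (199, 59.1, 556.4)]
295 [(160, 14.7, 542.9), (163, 13.9, 545.0), (166, 13.6, 546.9), (169, 13.9, 548.8), (172, 13.8, 550.8), (175, 4.8, 554.5), (178, 20.1, 553.5), (181, 23.9, 554.6), (184, 24.5, 556.4), (187, 25.6, 558.0), (190, 28.3, 559.3), (193, 34.6, 559.6), (196, 41.3, 559.8), (199, 47.5, 560.0)]
```

```bash
cat > fit.py <<'E'
from h import *
def fitcircle(P,r=None):
    f=(lambda q: np.hypot(P[:,0]-q[0],P[:,1]-q[1])-(q[2] if r is None else r))
    x0=[P[:,0].mean(),P[:,1].mean()]+([.022] if r is None else [])
    s=least_squares(f,x0,loss='soft_l1',f_scale=.0005); return s.x,np.std(f(s.x)),len(P)
def recess(f,c):
    # mark recess pixels by depth: z<10.5mm near centre; boundary pixels projected to plate plane
    p=load(f); W=cloud(p); near=np.hypot(W[...,0]-c[0],W[...,1]-c[1])<.03
    m=(near&(W[...,2]<.0100)).astype(np.uint8); m=cv2.morphologyEx(m,cv2.MORPH_OPEN,np.ones((2,2),np.uint8))
    plate=(near&(np.abs(W[...,2]-.0137)<.0025)).astype(np.uint8)
    return p,W,m,plate
E
python3 - <<'E'
from fit import *
c=(.5673,-.0276)
for f in ('w2.png','w7.png','w11.png','w14.png'):
    p,W,m,pl=recess(f,c)
    # boundary: radial rays
    vs,us=np.nonzero(m)
    if len(vs)<5: print(f,'few');continue
    print(f,'floor px',len(vs), 'xy range',W[vs,us].min(0),W[vs,us].max(0))
    # rim boundary: scan directions in world from centre on plane z=.014 through projected pixel
    P=[]
    for th in np.linspace(0,2*np.pi,120,endpoint=False):
        rr=np.arange(.017,.027,.0002); X=np.stack([c[0]+rr*np.cos(th),c[1]+rr*np.sin(th),0*rr+.0138],1)
        uv=np.round(w2px(p,X)).astype(int); z=W[uv[:,1],uv[:,0],2]
        lo=np.nonzero((z<.0098))[0]; hi=np.nonzero((z>.0118)&(z<.016))[0]
        if len(lo) and len(hi) and lo.max()<len(rr)-5:
            k=lo.max(); 
            if np.mean((z[k+3:k+13]>.0112)&(z[k+3:k+13]<.0165))>.8: P.append(X[k,:2])
    P=np.array(P); print(len(P)); 
    if len(P)>8: print(' free',fitcircle(P),' r22',fitcircle(P,.0222))
for f in ('w14.png',):
    p=load(f); W=cloud(p); near=np.hypot(W[...,0]-c[0],W[...,1]-c[1])<.03
    P=[]
    s=near&(W[...,2]>.0215)&(W[...,2]<.0265)
    c0=(.5668,-.0276)
    for th in np.linspace(0,2*np.pi,120,endpoint=False):
        rr=np.arange(.014,.024,.0002); X=np.stack([c0[0]+rr*np.cos(th),c0[1]+rr*np.sin(th),0*rr+.0240],1)
        uv=np.round(w2px(p,X)).astype(int); k=np.nonzero(s[uv[:,1],uv[:,0]])[0]
        if len(k)>4: P.append(X[k.max(),:2])
    P=np.array(P); print('foot',len(P),fitcircle(P,.020),fitcircle(P)); print(P[::4]*1000)
E
```

```text
w2.png floor px 1284 xy range [nan nan nan] [nan nan nan]
108
 free (array([ 0.5682, -0.0279,  0.0208]), np.float64(0.0003530125572213742), 108)  r22 (array([ 0.5687, -0.028 ]), np.float64(0.0005540032283123126), 108)
w7.png floor px 689 xy range [nan nan nan] [nan nan nan]
62
 free (array([ 0.568 , -0.0274,  0.0211]), np.float64(0.0002885837580379768), 62)  r22 (array([ 0.5693, -0.0278]), np.float64(0.0005452005909664573), 62)
w11.png floor px 486 xy range [nan nan nan] [nan nan nan]
54
 free (array([ 0.568 , -0.0275,  0.0211]), np.float64(0.00023239381267006217), 54)  r22 (array([ 0.5693, -0.0278]), np.float64(0.00041820883321468035), 54)
w14.png floor px 104 xy range [ 0.5584 -0.0112  0.0045] [ 0.5825 -0.0057  0.0132]
27
 free (array([ 0.5678, -0.0275,  0.021 ]), np.float64(0.00021320487178511332), 27)  r22 (array([ 0.568 , -0.0288]), np.float64(0.00024932235618265277), 27)
foot 75 (array([ 0.5659, -0.0285]), np.float64(0.0005499266372090871), 75) (array([ 0.5649, -0.0284,  0.0192]), np.float64(0.0002993338353529984), 75)
[[574.881  -11.7401]
 [571.3035 -10.7929]
 [567.7002 -10.4236]
 [563.9216  -9.4265]
 [559.9193  -9.6753]
 [556.0161 -10.9943]
 [553.0821 -13.8821]
 [549.5234 -16.3804]
 [547.1948 -20.0743]
 [546.0585 -24.3149]
 [546.2282 -28.6781]
 [546.7087 -32.9834]
 [547.7325 -37.3154]
 [550.4799 -40.8157]
 [553.5843 -43.9201]
 [557.5386 -45.7765]
 [561.4683 -47.4981]
 [565.7533 -47.5726]
 [569.8661 -46.9587]]
```

>>> jog_arm(
  turn=[
    [0,0,0],
    [0,0,0],
    [0,0,0],
    [0,0,0],
  ],
  slide=[
    [0,-6,0],
    [0,-6,0],
    [0,0,0],
    [0,0,0],
  ],
  grip=[15,15,15,15],
)

```text
time: 9.1
tool_pos: [0.5698, -0.0278, 0.1337]
tcp_rot: [-1.569, 0.092, -0.09]
wrist_force: [0.0, -0.1, -3.1]
width: 0.276
```

```bash
cat >> fit.py <<'E'
def disc(p,W,c0,z,r0,r1,dz=.002,step=.0002,n=180):
    P=[]; ok=np.abs(W[...,2]-z)<dz
    for th in np.linspace(0,2*np.pi,n,endpoint=False):
        rr=np.arange(r0,r1,step); X=np.stack([c0[0]+rr*np.cos(th),c0[1]+rr*np.sin(th),0*rr+z],1)
        uv=np.round(w2px(p,X)).astype(int)
        if uv.min()<0 or uv[:,0].max()>559 or uv[:,1].max()>419: continue
        k=np.nonzero(ok[uv[:,1],uv[:,0]])[0]
        if len(k)>4 and k.max()<len(rr)-3: P.append(X[k.max(),:2])
    return np.array(P)
E
python3 - <<'E'
from fit import *
s=now(); p=shot('wrist','w15.png'); now()
W=cloud(p)
K=W[272:305,262:292].reshape(-1,3); K=K[np.isfinite(K[:,0])]
A=np.c_[K[:,:2]-K[:,:2].mean(0),np.ones(len(K))]; co=np.linalg.lstsq(A,K[:,2],rcond=None)[0]; print('knob plane slope',co)
zk=co[2]
P=disc(p,W,K[:,:2].mean(0),zk,.006,.018,.003); print('knob',fitcircle(P),fitcircle(P,.0122))
zf=zk-.106
c0=(.566,-.028)
for dz in (.002,.003):
    P=disc(p,W,c0,zf,.014,.024,dz); print('foot z',zf,len(P)); 
    if len(P)>8: print(fitcircle(P),fitcircle(P,.0195))
for u in (265,275,285):
    print(u,[(v,round(float(W[v,u,2])*1000,1),round(float(W[v,u,0])*1000,1)) for v in range(160,200,3)])
E
```

```text
t 9.1 pos [ 0.5698 -0.0278  0.1337] zang 83.36 ydir [-0.0009  0.0001 -1.    ] F [ 0.0391 -0.0772 -3.0722] w 0.276 q [-0.0925  0.1673  1.9433  0.      1.0318 -1.5474]
t 9.15 pos [ 0.5696 -0.0278  0.1335] zang 83.36 ydir [-0.0013  0.0001 -1.    ] F [ 0.3618  0.328  -1.3911] w 0.276 q [-0.0925  0.1675  1.9435 -0.      1.0319 -1.5474]
knob plane slope [-0.0316 -0.0172  0.1339]
knob (array([ 0.5673, -0.0268,  0.0129]), np.float64(0.0011502913260815644), 166) (array([ 0.5675, -0.0268]), np.float64(0.0011420799101083034), 166)
foot z 0.027899547926020937 109
(array([ 0.5658, -0.0286,  0.0196]), np.float64(0.00021407964054876748), 109) (array([ 0.5656, -0.0286]), np.float64(0.00021961266543137593), 109)
foot z 0.027899547926020937 117
(array([ 0.5656, -0.0285,  0.0196]), np.float64(0.0002369979364699013), 117) (array([ 0.5655, -0.0285]), np.float64(0.00024080708885742633), 117)
265 [(160, 14.6, 535.9), (163, 12.0, 538.2), (166, 13.6, 540.0), (169, 13.8, 541.9), (172, 13.4, 544.0), (175, 13.1, 546.0), (178, 21.3, 546.6), (181, 28.3, 547.2), (184, 30.1, 548.8), (187, 32.4, 550.2), (190, 35.6, 551.4), (193, 42.4, 551.8), (196, 47.1, 552.5), (199, 53.4, 552.8)]
275 [(160, 14.3, 536.7), (163, 14.8, 538.6), (166, 14.5, 540.6), (169, 14.5, 542.6), (172, 13.6, 544.7), (175, 12.9, 546.9), (178, 24.9, 546.7), (181, 30.2, 547.6), (184, 31.0, 549.3), (187, 32.4, 550.9), (190, 40.0, 551.2), (193, 46.0, 551.6), (196, 51.8, 552.1), (199, 57.3, 552.5)]
285 [(160, 14.1, 537.5), (163, 13.4, 539.6), (166, 14.2, 541.4), (169, 13.9, 543.5), (172, 13.6, 545.5), (175, 13.1, 547.6), (178, 5.1, 551.1), (181, 27.1, 548.9), (184, 30.4, 550.2), (187, 30.5, 552.1), (190, 36.1, 552.7), (193, 40.3, 553.6), (196, 48.6, 553.5), (199, 52.8, 554.3)]
```

```bash
python3 - <<'E'
from fit import *
for f in ('w6.png','w11.png','w15.png'):
    p=load(f); W=cloud(p)
    def pl(K):
        K=K[np.isfinite(K[:,0])]; A=np.c_[K[:,:2]-K[:,:2].mean(0),np.ones(len(K))]
        for _ in range(3):
            co=np.linalg.lstsq(A,K[:,2],rcond=None)[0]; e=np.abs(K[:,2]-A@co); k=e<3*np.median(e)+1e-6; A=A[k];K=K[k]
        return co
    print(f,'knob',pl(W[272:305,262:292].reshape(-1,3)),'table', pl(W[10:40,200:400].reshape(-1,3)))
    m=(np.abs(W[...,2]-.0137)<.004)&(np.abs(W[...,0]-.568)<.06)&(np.abs(W[...,1]+.0275)<.06); 
    if m.sum()>500: print('  plate',pl(W[m]),m.sum())
E
```

```text
w6.png knob [-0.0108 -0.0205  0.1828] table [ 3.5648 -0.9125  0.0639]
  plate [-0.0011  0.004   0.0135] 1791
w11.png knob [-0.0212 -0.0167  0.1556] table [-0.0027  0.0009 -0.0002]
  plate [-0.0013  0.0003  0.0137] 18830
w15.png knob [-0.033  -0.0156  0.1339] table [ 0.0021 -0.0005 -0.0002]
  plate [-0.0011  0.0001  0.0137] 21479
```

>>> jog_arm(
  turn=[
    [0.016,0,-0.028],
    [0,0,0],
    [0,0,0],
  ],
  slide=[
    [-0.5,0,-0.5],
    [0,0,0],
    [0,0,0],
  ],
  grip=[15,15,15],
)

```text
time: 9.45
tool_pos: [0.5691, -0.0284, 0.1336]
tcp_rot: [-1.555, 0.07, -0.112]
wrist_force: [-0.4, 0.6, -2.7]
width: 0.278
```

```bash
cat >> fit.py <<'E'
def plane(K):
    K=K[np.isfinite(K[:,0])]; A=np.c_[K[:,:2]-K[:,:2].mean(0),np.ones(len(K))]
    for _ in range(3):
        co=np.linalg.lstsq(A,K[:,2],rcond=None)[0]; e=np.abs(K[:,2]-A@co); k=e<3*np.median(e)+1e-6; A=A[k];K=K[k]
    return co,K.mean(0)
def core(f):
    p=load(f); W=cloud(p)
    co,m=plane(W[272:305,262:292].reshape(-1,3)); print('knob slope',co)
    zk=co[2]; P=disc(p,W,m[:2],zk,.006,.018,.0015); k=fitcircle(P); print('knob',k)
    P=disc(p,W,k[0][:2]-np.array([-co[0],-co[1]])*.1,zk-.106,.014,.024,.003); F=fitcircle(P,.0196); print('foot',F, 'zbot',zk-.116)
    p,W,mm,pl=recess(f,(.568,-.0275))
    return F
E
python3 - <<'E'
from fit import *
s=now(); p=shot('wrist','w16.png'); core('w16.png'); core('w15.png')
E
```

```text
t 9.45 pos [ 0.5691 -0.0284  0.1336] zang 83.36 ydir [ 0.028   0.0126 -0.9995] F [-0.4098  0.6032 -2.7412] w 0.278 q [-0.1024  0.1495  1.9646  0.0182  1.001  -1.5667]
knob slope [-0.0032 -0.0205  0.1338]
knob (array([ 0.5669, -0.0273,  0.0127]), np.float64(0.0011561585589409823), 173)
foot (array([ 0.568 , -0.0277]), np.float64(0.00024404969559931183), 122) zbot 0.017815399345498292
knob slope [-0.033  -0.0156  0.1339]
knob (array([ 0.5676, -0.0267,  0.0127]), np.float64(0.0011447793740615025), 170)
foot (array([ 0.5656, -0.0285]), np.float64(0.00023505778281832307), 120) zbot 0.01789866108892714
```

>>> jog_arm(
  turn=[
    [0,0,0],
    [0,0,0],
    [0,0,0],
    [0,0,0],
    [0,0,0],
  ],
  slide=[
    [0,3,0],
    [0,3,0],
    [0,3,0],
    [0,0,0],
    [0,0,0],
  ],
  grip=[15,15,15,15,15],
)

```text
time: 10.0
tool_pos: [0.5698, -0.0281, 0.125]
tcp_rot: [-1.554, 0.069, -0.113]
wrist_force: [-0.2, 0.2, -3.0]
width: 0.278
```

```bash
python3 - <<'E'
from fit import *
s=now(); p=shot('wrist','w17.png'); core('w17.png')
E
```

```text
t 10.0 pos [ 0.5698 -0.0281  0.125 ] zang 83.38 ydir [ 0.0291  0.0127 -0.9995] F [-0.188   0.2144 -2.9802] w 0.278 q [-0.102   0.1598  1.9706  0.0187  0.9836 -1.5673]
knob slope [-0.0001  0.0024  0.1251]
knob (array([ 0.5677, -0.0271,  0.0127]), np.float64(0.001145714845474653), 173)
foot (array([ 0.5688, -0.0275]), np.float64(0.00022370526209076843), 121) zbot 0.009108771345307784
```

>>> jog_arm(
  turn=[
    [0,0,0],
    [0,0,0],
    [0,0,0],
    [0,0,0],
  ],
  slide=[
    [-0.3,1.5,0],
    [0,1.5,0],
    [0,1,0],
    [0,0,0],
  ],
  grip=[15,15,15,15],
)

```text
time: 10.45
tool_pos: [0.5702, -0.0281, 0.1217]
tcp_rot: [-1.554, 0.067, -0.114]
wrist_force: [-0.1, 0.1, -0.1]
width: 0.283
```

```bash
python3 - <<'E'
from fit import *
s=now(); p=shot('wrist','w18.png'); core('w18.png')
E
```

```text
t 10.45 pos [ 0.5702 -0.0281  0.1217] zang 83.38 ydir [ 0.0306  0.0125 -0.9995] F [-0.0628  0.1225 -0.1342] w 0.283 q [-0.102   0.1634  1.9733  0.0188  0.9759 -1.5673]
knob slope [-0.0049 -0.0165  0.1219]
knob (array([ 0.5681, -0.0271,  0.0127]), np.float64(0.0011350186091550318), 172)
foot (array([ 0.5652, -0.027 ]), np.float64(0.002166033941615774), 12) zbot 0.005869833963947857
```

>>> jog_arm(
  turn=[
    [0,0,0],
    [0,0,0],
    [0,0,0],
    [0,0,0],
  ],
  slide=[
    [0,0,0],
    [0,0,0],
    [0,0,0],
    [0,0,0],
  ],
  grip=[35,45,55,60],
)

```text
time: 10.9
tool_pos: [0.5698, -0.0281, 0.1214]
tcp_rot: [-1.554, 0.068, -0.114]
wrist_force: [0.1, 0.5, 0.7]
width: 0.597
```

```bash
python3 - <<'E'
from fit import *
s=now(); p=shot('wrist','w19.png'); core('w19.png')
E
```

```text
t 10.9 pos [ 0.5698 -0.0281  0.1214] zang 83.38 ydir [ 0.0298  0.0127 -0.9995] F [0.1319 0.5067 0.7415] w 0.597 q [-0.102   0.1636  1.9738  0.0189  0.976  -1.5673]
knob slope [-0.0106  0.0074  0.1217]
knob (array([ 0.5696, -0.0281,  0.0127]), np.float64(0.00023616470267600646), 180)
foot (array([ 0.5651, -0.0251]), np.float64(0.0009407314223263233), 4) zbot 0.005740512871807865
```

View pics/w19.png

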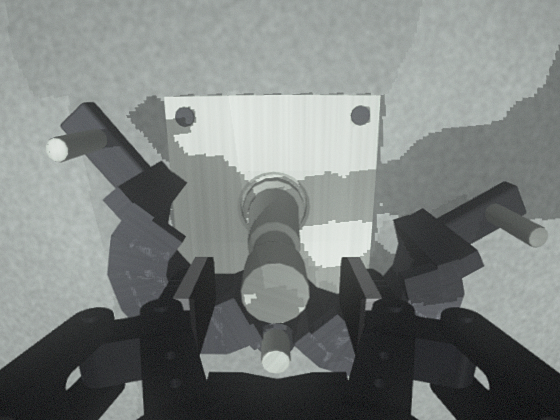

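>>> jog_arm(
  turn=[
    [0,0,0],
    [-0.016,0,0.028],
    [0,0.1,0],
    [0,0.148,0],
    [0,0.148,0],
  ],
  slide=[
    [0,-35,0],
    [0,-45,0],
    [0,0,0],
    [0,0,0],
    [0,0,0],
  ],
  grip=[60,60,60,50,40],
)

```text
time: 11.45
tool_pos: [0.5678, -0.0291, 0.202]
tcp_rot: [-1.532, 0.405, -0.407]
wrist_force: [-0.1, -0.7, -0.2]
width: 0.401
```

```bash
python3 - <<'E'
from fit import *
s=now(); r=R.from_rotvec(s['tcp_rot']).as_matrix()
plan((s['tool_pos'],np.degrees(np.arctan2(r[1,2],r[0,2]))),([.5763,.0975,.17],20),5)
E
```

```text
t 11.45 pos [ 0.5678 -0.0291  0.202 ] zang 60.33 ydir [ 0.0013 -0.0001 -1.    ] F [-0.1343 -0.7001 -0.2244] w 0.401 q [-0.095   0.097   1.8871  0.      1.1562 -1.148 ]
turn [[0, 0.1408, 0], [0, 0.1408, 0], [0, 0.1408, 0], [0, 0.1408, 0], [0, 0.1408, 0]] 
 slide [[-11.1, 6.4, 22.8], [-14.1, 6.4, 21.1], [-17.0, 6.4, 18.9], [-19.4, 6.4, 16.3], [-21.5, 6.4, 13.4]]
```

>>> jog_arm(
  turn=[
    [0,0.141,0],
    [0,0.141,0],
    [0,0.141,0],
    [0,0.141,0],
    [0,0.141,0],
  ],
  slide=[
    [-11,6,23],
    [-14,6,21],
    [-17,6,19],
    [-19,6,16],
    [-22,6,14],
  ],
  grip=[40,40,40,40,40],
)

```text
time: 11.95
tool_pos: [0.5758, 0.0987, 0.171]
tcp_rot: [-1.354, 0.949, -0.949]
wrist_force: [-0.0, -0.8, 0.8]
width: 0.399
```

>>> jog_arm(
  turn=[
    [0,0,0],
    [0,0,0],
  ],
  slide=[
    [0,0,0],
    [0,0,0],
  ],
  grip=[40,40],
)

```text
time: 12.15
tool_pos: [0.5756, 0.0981, 0.171]
tcp_rot: [-1.358, 0.942, -0.942]
wrist_force: [0.0, 0.0, 0.4]
width: 0.4
```

```bash
python3 - <<'E'
from fit import *
s=now(); p=shot('wrist','w20.png')
print(w2px(p,[.5763,.0975,.09]))
W=cloud(p); m=(np.abs(W[...,2]-.0895)<.004)&(np.hypot(W[...,0]-.5763,W[...,1]-.0975)<.02); print('pin',np.median(W[m],0),m.sum(), tool(s,np.median(W[m],0)))
vs,us=np.nonzero(m); print(us.mean(),vs.mean())
E
```

```text
t 12.15 pos [0.5756 0.0981 0.171 ] zang 20.48 ydir [-0.0006 -0.0005 -1.    ] F [0.0229 0.0401 0.3963] w 0.4 q [ 0.1263  0.1541  1.8835 -0.0005  1.1047 -0.231 ]
[[276.8133 228.8569]]
pin [0.5759 0.0988 0.0894] 277 [-0.6662 81.601   0.5996]
276.9241877256318 226.37184115523465
```

View pics/w20.png

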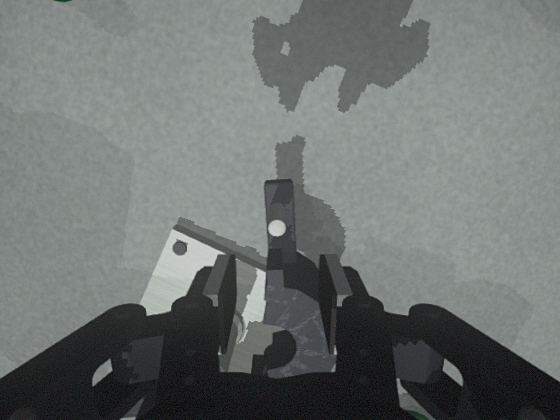

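>>> jog_arm(
  turn=[
    [0,0,0],
    [0,0,0],
    [0,0,0],
    [0,0,0],
    [0,0,0],
  ],
  slide=[
    [-0.5,25,0.5],
    [0,35,0],
    [0,25,0],
    [0,11,0],
    [0,0,0],
  ],
  grip=[40,40,40,40,40],
)

```text
time: 12.7
tool_pos: [0.5748, 0.0973, 0.0737]
tcp_rot: [-1.359, 0.947, -0.943]
wrist_force: [-0.3, 0.6, 0.5]
width: 0.398
```

>>> jog_arm(
  turn=[
    [0,0,0],
    [0,0,0],
    [0,0,0],
    [0,0,0],
  ],
  slide=[
    [0,0,0],
    [0,0,0],
    [0,0,0],
    [0,0,0],
  ],
  grip=[15,5,5,5],
  newtons=25,
)

```text
time: 13.1
tool_pos: [0.5776, 0.0983, 0.0771]
tcp_rot: [-1.354, 0.942, -0.946]
wrist_force: [-0.1, -1.2, 3.9]
width: 0.118
```

```bash
cat >> h.py <<'E'
H=np.array([.6239,-.0338])
def arc(s,dang,n,tang=0.0):
    # rotate tool about hinge H by dang (deg, world CCW), n rows
    r=R.from_rotvec(s['tcp_rot']).as_matrix(); p=np.array(s['tool_pos']); a=np.arctan2(r[1,2],r[0,2])
    T=[];S=[]; d=np.radians(dang)/n
    for i in range(n):
        v=p[:2]-H; c,sn=np.cos(d),np.sin(d); q=H+np.array([[c,-sn],[sn,c]])@v; dp=np.array([*(q-p[:2]),0])*1000
        z=np.array([np.cos(a),np.sin(a),0]); x=np.cross([0,0,-1.],z)
        S.append([round(float(dp@x),1),0,round(float(dp@z),1)]); T.append([0,round(-d,4),0]); p[:2]=q; a+=d
    for i in range(0,n,5): print('turn',T[i:i+5],'\n slide',S[i:i+5])
    print('end',p,np.degrees(a))
E
python3 - <<'E'
from fit import *
s=now(); p=shot('wrist','w21.png')
v=np.array(s['tool_pos'])[:2]-H; print(np.linalg.norm(v),np.degrees(np.arctan2(v[1],v[0])))
arc(s,169.9-np.degrees(np.arctan2(v[1],v[0])),10)
E
```

```text
t 13.1 pos [0.5776 0.0983 0.0771] zang 20.3 ydir [ 0.0034 -0.0002 -1.    ] F [-0.0577 -1.1621  3.927 ] w 0.118 q [ 0.1264  0.2584  1.952  -0.0007  0.9279 -0.2275]
0.139956476658162 109.3193856821101
turn [[0, np.float64(-0.1057), 0], [0, np.float64(-0.1057), 0], [0, np.float64(-0.1057), 0], [0, np.float64(-0.1057), 0], [0, np.float64(-0.1057), 0]] 
 slide [[0.5, 0, -14.8], [0.5, 0, -14.8], [0.5, 0, -14.8], [0.5, 0, -14.8], [0.5, 0, -14.8]]
turn [[0, np.float64(-0.1057), 0], [0, np.float64(-0.1057), 0], [0, np.float64(-0.1057), 0], [0, np.float64(-0.1057), 0], [0, np.float64(-0.1057), 0]] 
 slide [[0.5, 0, -14.8], [0.5, 0, -14.8], [0.5, 0, -14.8], [0.5, 0, -14.8], [0.5, 0, -14.8]]
end [ 0.4861 -0.0093  0.0771] 80.88137072684377
```

View pics/w21.png

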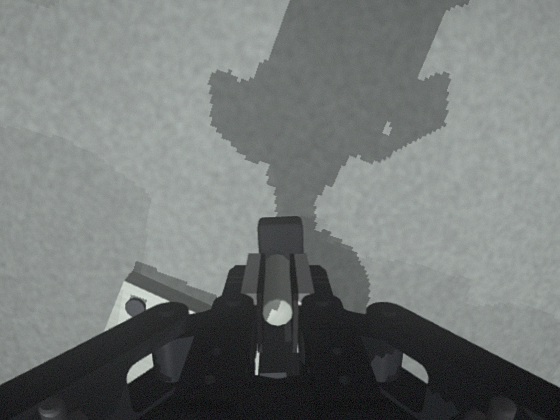

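>>> jog_arm(
  turn=[
    [0,-0.106,0],
    [0,-0.106,0],
    [0,-0.106,0],
    [0,-0.106,0],
    [0,-0.106,0],
  ],
  slide=[
    [0.5,0,-14.8],
    [0.5,0,-14.8],
    [0.5,0,-14.8],
    [0.5,0,-14.8],
    [0.5,0,-14.8],
  ],
  grip=[5,5,5,5,5],
)

```text
time: 13.65
tool_pos: [0.5171, 0.0572, 0.0771]
tcp_rot: [-1.502, 0.531, -0.537]
wrist_force: [2.1, -2.0, 4.7]
width: 0.118
```

```bash
python3 - <<'E'
from fit import *
s=now()
v=np.array(s['tool_pos'])[:2]-H; a=np.degrees(np.arctan2(v[1],v[0])); print(np.linalg.norm(v),a)
arc(s,169.9-a,5)
E
```

```text
t 13.65 pos [0.5171 0.0572 0.0771] zang 50.92 ydir [ 0.0043  0.0005 -1.    ] F [ 2.1061 -2.0314  4.727 ] w 0.118 q [ 0.0621  0.1445  2.0918  0.0003  0.9009 -0.8268]
0.14027606543480534 139.57558018335286
turn [[0, np.float64(-0.1059), 0], [0, np.float64(-0.1059), 0], [0, np.float64(-0.1059), 0], [0, np.float64(-0.1059), 0], [0, np.float64(-0.1059), 0]] 
 slide [[0.4, 0, -14.8], [0.4, 0, -14.8], [0.4, 0, -14.8], [0.4, 0, -14.8], [0.4, 0, -14.8]]
end [ 0.4858 -0.0092  0.0771] 81.2436548181407
```

>>> jog_arm(
  turn=[
    [0,-0.106,0],
    [0,-0.106,0],
    [0,-0.106,0],
    [0,-0.106,0],
    [0,-0.08,0],
  ],
  slide=[
    [0.5,0,-14.8],
    [0.5,0,-14.8],
    [0.5,0,-14.8],
    [0.5,0,-14.8],
    [0,0,-11],
  ],
  grip=[5,5,5,5,5],
)

```text
time: 14.15
tool_pos: [0.4861, -0.0056, 0.077]
tcp_rot: [-1.566, 0.138, -0.143]
wrist_force: [1.8, -0.3, 5.4]
width: 0.113
```

>>> jog_arm(
  turn=[
    [0,-0.02,0],
    [0,0,0],
  ],
  slide=[
    [0,0,-3],
    [0,0,0],
  ],
  grip=[5,5],
)

```text
time: 14.35
tool_pos: [0.4855, -0.0087, 0.077]
tcp_rot: [-1.567, 0.126, -0.13]
wrist_force: [-1.2, -0.5, 6.9]
width: 0.118
```

```bash
python3 - <<'E'
from fit import *
s=now(); p=shot('wrist','w22.png')
v=np.array(s['tool_pos'])[:2]-H; a=np.degrees(np.arctan2(v[1],v[0])); print(np.linalg.norm(v),a)
E
```

```text
t 14.35 pos [ 0.4855 -0.0087  0.077 ] zang 80.65 ydir [ 0.0027  0.0001 -1.    ] F [-1.2059 -0.536   6.9224] w 0.118 q [-0.0693  0.083   2.1615  0.0003  0.8945 -1.4772]
0.14064089608013286 169.7023694748353
```

View pics/w22.png

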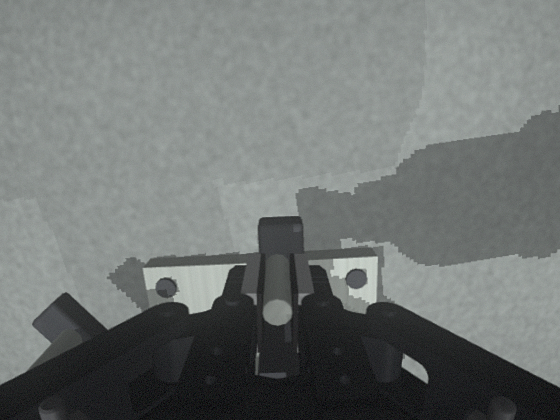

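>>> jog_arm(
  turn=[
    [0,0,0],
    [0,0,0],
    [0,0,0],
    [0,0,0],
    [0,0,0],
  ],
  slide=[
    [0,0,0],
    [0,0,0],
    [0,0,0],
    [0,-40,0],
    [0,-45,0],
  ],
  grip=[20,30,35,40,40],
)

```text
time: 14.9
tool_pos: [0.4818, -0.0079, 0.1585]
tcp_rot: [-1.567, 0.133, -0.122]
wrist_force: [0.1, 0.1, -0.6]
width: 0.402
```

```bash
python3 - <<'E'
from fit import *
s=now(); r=R.from_rotvec(s['tcp_rot']).as_matrix()
plan((s['tool_pos'],np.degrees(np.arctan2(r[1,2],r[0,2]))),([.5096,-.114,.165],112),5)
E
```

```text
t 14.9 pos [ 0.4818 -0.0079  0.1585] zang 80.68 ydir [-0.0067  0.0006 -1.    ] F [ 0.1439  0.0928 -0.6374] w 0.402 q [-0.0682 -0.0229  2.0974  0.0002  1.0739 -1.4765]
turn [[0, -0.1093, 0], [0, -0.1093, 0], [0, -0.1093, 0], [0, -0.1093, 0], [0, -0.1093, 0]] 
 slide [[8.9, -1.3, -20.0], [6.7, -1.3, -20.9], [4.4, -1.3, -21.5], [2.0, -1.3, -21.8], [-0.4, -1.3, -21.9]]
```

>>> jog_arm(
  turn=[
    [0,-0.109,0],
    [0,-0.109,0],
    [0,-0.109,0],
    [0,-0.109,0],
    [0,-0.109,0],
  ],
  slide=[
    [9,-1,-20],
    [7,-1,-21],
    [4,-1,-22],
    [2,-1,-22],
    [0,-1,-22],
  ],
  grip=[40,40,40,40,40],
)

```text
time: 15.4
tool_pos: [0.5125, -0.1157, 0.1649]
tcp_rot: [-1.549, -0.303, 0.304]
wrist_force: [0.5, 0.4, 0.0]
width: 0.399
```

>>> jog_arm(
  turn=[
    [0,0,0],
    [0,0,0],
  ],
  slide=[
    [0,0,0],
    [0,0,0],
  ],
  grip=[40,40],
)

```text
time: 15.6
tool_pos: [0.5122, -0.115, 0.1648]
tcp_rot: [-1.549, -0.297, 0.298]
wrist_force: [-0.2, -0.4, -0.1]
width: 0.396
```

```bash
python3 - <<'E'
from fit import *
s=now(); p=shot('wrist','w23.png')
W=cloud(p); m=(np.abs(W[...,2]-.0895)<.004)&(np.hypot(W[...,0]-.5096,W[...,1]+.114)<.02); print('pin',np.median(W[m],0),m.sum(), tool(s,np.median(W[m],0)))
E
```

```text
t 15.6 pos [ 0.5122 -0.115   0.1648] zang 111.74 ydir [-0.001   0.0008 -1.    ] F [-0.2489 -0.3838 -0.1479] w 0.396 q [-0.2686  0.0505  2.0102  0.0005  1.0821 -2.2191]
pin [ 0.5086 -0.1147  0.0894] 296 [-3.2234 75.3453  1.5527]
```

View pics/w23.png

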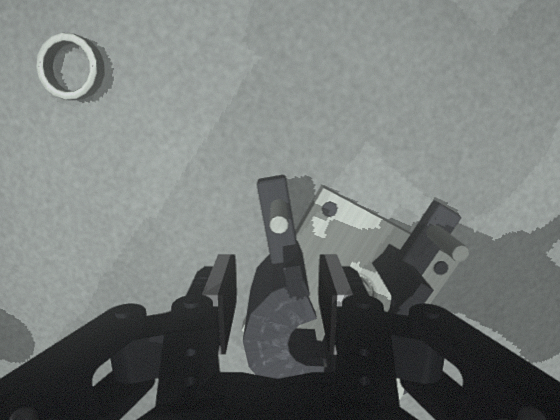

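>>> jog_arm(
  turn=[
    [0,0,0],
    [0,0,0],
    [0,0,0],
    [0,0,0],
    [0,0,0],
  ],
  slide=[
    [-3,25,1.5],
    [0,35,0],
    [0,22,0],
    [0,8,0],
    [0,0,0],
  ],
  grip=[40,40,40,40,40],
)

```text
time: 16.15
tool_pos: [0.5079, -0.1137, 0.0739]
tcp_rot: [-1.548, -0.298, 0.302]
wrist_force: [-0.0, -0.5, -0.3]
width: 0.401
```

>>> jog_arm(
  turn=[
    [0,0,0],
    [0,0,0],
    [0,0,0],
    [0,0,0],
  ],
  slide=[
    [0,0,0],
    [0,0,0],
    [0,0,0],
    [0,0,0],
  ],
  grip=[15,5,5,5],
  newtons=25,
)

```text
time: 16.55
tool_pos: [0.5106, -0.115, 0.0768]
tcp_rot: [-1.551, -0.302, 0.297]
wrist_force: [1.2, 0.4, 3.9]
width: 0.116
```

```bash
python3 - <<'E'
from fit import *
s=now()
v=np.array(s['tool_pos'])[:2]-H; a=np.degrees(np.arctan2(v[1],v[0]))%360; print(np.linalg.norm(v),a)
arc(s,191.5-a,5)
E
```

```text
t 16.55 pos [ 0.5106 -0.115   0.0768] zang 111.89 ydir [ 0.0031 -0.0004 -1.    ] F [1.245  0.3854 3.8975] w 0.116 q [-0.2694  0.1512  2.0846  0.0005  0.9028 -2.2225]
0.13935127683223755 215.63898068805636
turn [[0, np.float64(0.0843), 0], [0, np.float64(0.0843), 0], [0, np.float64(0.0843), 0], [0, np.float64(0.0843), 0], [0, np.float64(0.0843), 0]] 
 slide [[-2.3, 0, 11.5], [-2.3, 0, 11.5], [-2.3, 0, 11.5], [-2.3, 0, 11.5], [-2.3, 0, 11.5]]
end [ 0.4873 -0.0616  0.0768] 87.74822918963254
```

>>> jog_arm(
  turn=[
    [0,0.084,0],
    [0,0.084,0],
    [0,0.084,0],
    [0,0.084,0],
    [0,0.084,0],
  ],
  slide=[
    [-2.3,0,11.5],
    [-2.3,0,11.5],
    [-2.3,0,11.5],
    [-2.3,0,11.5],
    [-2.3,0,11.5],
  ],
  grip=[5,5,5,5,5],
)

```text
time: 17.05
tool_pos: [0.4877, -0.0617, 0.0768]
tcp_rot: [-1.571, 0.029, -0.036]
wrist_force: [2.5, 0.4, 2.4]
width: 0.114
```

>>> jog_arm(
  turn=[
    [0,0,0],
    [0,0,0],
    [0,0,0],
    [0,0,0],
  ],
  slide=[
    [0,0,0],
    [0,0,0],
    [0,-20,0],
    [0,-50,0],
  ],
  grip=[20,25,25,50],
)

```text
time: 17.45
tool_pos: [0.4814, -0.0613, 0.1409]
tcp_rot: [-1.569, 0.038, -0.019]
wrist_force: [0.8, 1.4, -0.1]
width: 0.403
```

```bash
python3 - <<'E'
from fit import *
s=now();r=R.from_rotvec(s['tcp_rot']).as_matrix()
za=np.degrees(np.arctan2(r[1,2],r[0,2]))
O=np.array([.568,-.0275]); x=np.array([np.cos(np.radians(-6.45)),np.sin(np.radians(-6.45))]); y=np.array([-x[1],x[0]])
# squeeze centre: jaws centred at mould y=-18, x=-83
t=O-.084*x-.016*y; print(t)
plan((s['tool_pos'],za),([*t,.155],83.55),3)
print('keeper home',O-.084*x)
E
```

```text
t 17.45 pos [ 0.4814 -0.0613  0.1409] zang 87.91 ydir [-0.0117  0.0017 -0.9999] F [ 0.8358  1.3819 -0.0562] w 0.403 q [-0.1778  0.007   2.1035 -0.0004  1.0429 -1.7119]
[ 0.4827 -0.034 ]
turn [[0, 0.0254, 0], [0, 0.0254, 0], [0, 0.0254, 0]] 
 slide [[0.1, -4.7, 9.1], [-0.1, -4.7, 9.1], [-0.4, -4.7, 9.1]]
keeper home [ 0.4845 -0.0181]
```

>>> jog_arm(
  turn=[
    [0,0.025,0],
    [0,0.025,0],
    [0,0.025,0],
    [0,0,0],
    [0,0,0],
  ],
  slide=[
    [0,-5,9],
    [0,-5,9],
    [0,-5,9],
    [0,0,0],
    [0,0,0],
  ],
  grip=[100,100,100,100,100],
)

```text
time: 17.95
tool_pos: [0.4875, -0.0351, 0.16]
tcp_rot: [-1.569, 0.088, -0.087]
wrist_force: [-0.3, 1.0, 0.1]
width: 1.002
```

```bash
python3 - <<'E'
from fit import *
s=now(); p=shot('wrist','w24.png')
W=cloud(p); m=((np.abs(W[...,2]-.0895)<.004)&(np.hypot(W[...,0]-.4845,W[...,1]+.035)<.05)).astype(np.uint8)
n,l,stt,c=cv2.connectedComponentsWithStats(m)
for i in range(1,n):
    if stt[i,4]>40: X=np.median(W[l==i],0); print(stt[i,4],c[i],X,tool(s,X))
E
```

```text
t 17.95 pos [ 0.4875 -0.0351  0.16  ] zang 83.62 ydir [-0.0004 -0.0004 -1.    ] F [-0.2976  1.0062  0.1171] w 1.002 q [-0.1224 -0.0151  2.0866 -0.0005  1.0704 -1.5817]
311 [323.4566 223.4212] [ 0.4855 -0.0084  0.0894] [-4.9378 70.5891 26.322 ]
308 [235.1364 232.3312] [ 0.4853 -0.0574  0.0894] [  0.2259  70.5774 -22.4717]
324 [314.0586 282.9537] [ 0.5228 -0.0163  0.086 ] [32.9837 74.0342 22.5842]
356 [256.8343 289.9579] [ 0.524  -0.0503  0.086 ] [ 37.9561  73.9981 -11.113 ]
```

View pics/w24.png

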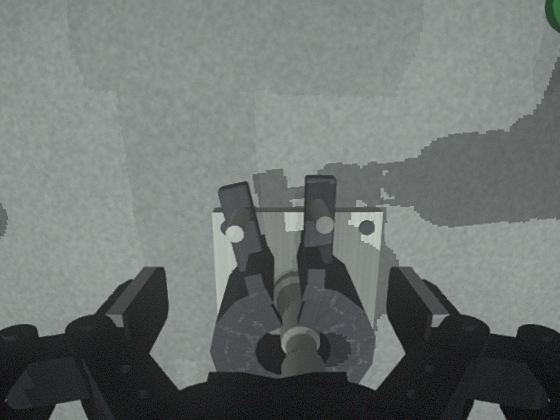

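>>> jog_arm(
  turn=[
    [0,0,0],
    [0,0,0],
    [0,0,0],
    [0,0,0],
    [0,0,0],
  ],
  slide=[
    [-2,25,2],
    [0,30,0],
    [0,22,0],
    [0,8,0],
    [0,0,0],
  ],
  grip=[100,100,100,100,100],
)

```text
time: 18.5
tool_pos: [0.4844, -0.0326, 0.0736]
tcp_rot: [-1.569, 0.092, -0.086]
wrist_force: [0.3, -0.2, 0.0]
width: 0.997
```

>>> jog_arm(
  turn=[
    [0,0,0],
    [0,0,0],
    [0,0,0],
    [0,0,0],
    [0,0,0],
  ],
  slide=[
    [0,0,0],
    [0,0,0],
    [0,0,0],
    [0,0,0],
    [0,0,0],
  ],
  grip=[85,70,60,50,42],
  newtons=30,
)

```text
time: 19.0
tool_pos: [0.4881, -0.0244, 0.079]
tcp_rot: [-1.553, 0.091, -0.096]
wrist_force: [-3.1, 35.6, 17.8]
width: 0.426
```

>>> jog_arm(
  turn=[
    [0,0,0],
    [0,0,0],
    [0,0,0],
    [0,0,0],
    [0,0,0],
  ],
  slide=[
    [0,0,0],
    [0,0,0],
    [0,0,0],
    [0,0,0],
    [0,0,0],
  ],
  grip=[36,30,25,25,25],
)

```text
time: 19.5
tool_pos: [0.4885, -0.0207, 0.0798]
tcp_rot: [-1.547, 0.091, -0.097]
wrist_force: [-2.9, 49.5, 22.4]
width: 0.324
```

```bash
python3 - <<'E'
from fit import *
s=now(); p=shot('wrist','w25.png')
W=cloud(p); m=((np.abs(W[...,2]-.0895)<.003)&(np.hypot(W[...,0]-.4845,W[...,1]+.0181)<.03)).astype(np.uint8)
n,l,stt,c=cv2.connectedComponentsWithStats(m)
for i in range(1,n):
    if stt[i,4]>40: X=np.median(W[l==i],0); print(stt[i,4],c[i],X,tool(s,X))
E
```

```text
t 19.5 pos [ 0.4885 -0.0207  0.0798] zang 83.12 ydir [ 0.005   0.021  -0.9998] F [-2.8952 49.5139 22.3511] w 0.324 q [-0.1078  0.0845  2.1538  0.0273  0.9008 -1.5755]
277 [231.0253 292.0144] [ 0.4766 -0.0347  0.0896] [-10.1493 -10.2082 -15.1444]
940 [309.2032 292.7968] [ 0.4843 -0.0088  0.0895] [-5.6316 -9.484  11.5309]
738 [254.4038 294.7561] [ 0.4831 -0.0273  0.0894] [-4.6183 -9.8395 -7.0251]
119 [204.1597 289.2269] [ 0.479  -0.0443  0.0893] [ -6.646  -10.1164 -24.3649]
126 [349.3254 288.2698] [0.485  0.0055 0.0897] [-6.6176 -9.4575 25.7926]
```

View pics/w25.png

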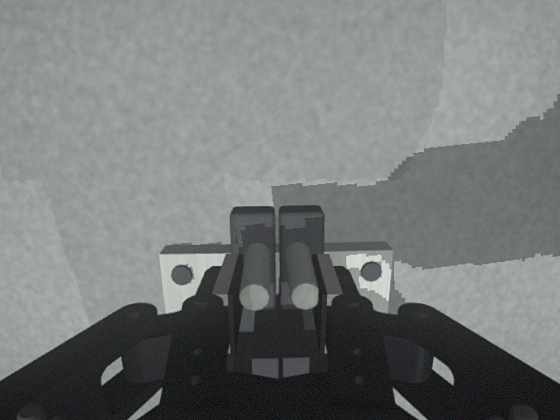

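>>> jog_arm(
  turn=[
    [0,0,0],
    [0,0,0],
    [0,0,0],
    [0,0,0],
  ],
  slide=[
    [0,-1,5],
    [0,-2,5],
    [0,-2,4],
    [0,0,0],
  ],
  grip=[25,25,25,25],
)

```text
time: 19.95
tool_pos: [0.4886, -0.0197, 0.0802]
tcp_rot: [-1.572, 0.085, -0.09]
wrist_force: [3.9, -5.5, -9.3]
width: 0.325
```

```bash
python3 - <<'E'
from fit import *
s=now(); p=shot('wrist','w26.png')
E
```

```text
t 19.95 pos [ 0.4886 -0.0197  0.0802] zang 83.62 ydir [ 0.0032 -0.0032 -1.    ] F [ 3.8877 -5.4889 -9.3289] w 0.325 q [-0.0893  0.0841  2.153  -0.0038  0.9011 -1.5465]
```

>>> jog_arm(
  turn=[
    [0,0,0],
    [0,0,0],
    [0,0,0],
    [0,0,0],
    [0,0,0],
  ],
  slide=[
    [0,1,-1],
    [0,0,0],
    [0,0,0],
    [0,0,0],
    [0,-25,0],
  ],
  grip=[25,45,60,60,60],
)

```text
time: 20.5
tool_pos: [0.4839, -0.0191, 0.1013]
tcp_rot: [-1.569, 0.095, -0.082]
wrist_force: [-0.6, -0.5, -1.0]
width: 0.598
```

>>> jog_arm(
  turn=[
    [0,0,0],
    [0,0,0],
    [0,0,0],
    [0,0,0],
  ],
  slide=[
    [0,-45,0],
    [0,-40,0],
    [0,0,0],
    [0,0,0],
  ],
  grip=[60,60,60,60],
)

```text
time: 20.9
tool_pos: [0.4882, -0.0194, 0.1907]
tcp_rot: [-1.569, 0.086, -0.091]
wrist_force: [0.6, -0.2, -0.7]
width: 0.595
```

```bash
cat >> fit.py <<'E'
def pins(f,c=(.4845,-.0181),R_=.03,z=.0895):
    p=load(f); W=cloud(p); m=((np.abs(W[...,2]-z)<.003)&(np.hypot(W[...,0]-c[0],W[...,1]-c[1])<R_)).astype(np.uint8)
    n,l,stt,cc=cv2.connectedComponentsWithStats(m); o=[]
    for i in range(1,n):
        if stt[i,4]>40: X=np.median(W[l==i],0); print(stt[i,4],cc[i],X); o.append(X)
    return o
E
python3 - <<'E'
from fit import *
s=now(); p=shot('wrist','w27.png')
o=pins('w27.png')
for X in o: print(tool(s,X))
E
```

```text
t 20.9 pos [ 0.4882 -0.0194  0.1907] zang 83.55 ydir [ 0.0032 -0.0003 -1.    ] F [ 0.6232 -0.2064 -0.6784] w 0.595 q [-0.0908 -0.049   2.0585 -0.0001  1.1289 -1.5489]
226 [262.708  209.9602] [ 0.4835 -0.0272  0.0895]
229 [291.048  209.8297] [ 0.4855 -0.0095  0.0895]
[ -4.1145 101.2465  -8.2606]
[ -4.1648 101.183    9.5902]
```

View pics/w27.png

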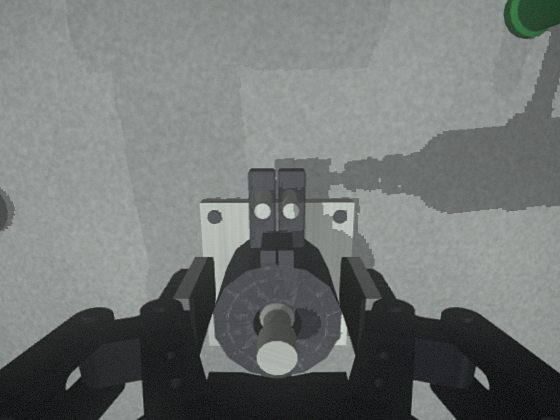

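>>> jog_arm(
  turn=[
    [0,0,0],
    [0,0,0],
    [0,0,0],
    [0,0,0],
    [0,0,0],
  ],
  slide=[
    [3,0,-35],
    [3,0,-45],
    [3,0,-45],
    [3,0,-45],
    [3,0,-45],
  ],
  grip=[80,80,80,80,80],
)

```text
time: 21.45
tool_pos: [0.4763, -0.2356, 0.1868]
tcp_rot: [-1.567, 0.091, -0.085]
wrist_force: [0.0, -0.6, 0.2]
width: 0.799
```

>>> jog_arm(
  turn=[
    [0,0,0],
    [0,0,0],
    [0,0,0],
    [0,0,0],
  ],
  slide=[
    [3,0,-40],
    [2,0,-18],
    [0,0,0],
    [0,0,0],
  ],
  grip=[80,80,80,80],
)

```text
time: 21.85
tool_pos: [0.4756, -0.2918, 0.1876]
tcp_rot: [-1.566, 0.091, -0.087]
wrist_force: [0.1, 0.3, 0.5]
width: 0.802
```

```bash
cat >> fit.py <<'E'
def ring(f,c,ztop,R_=.035):
    p=load(f); W=cloud(p); s=(np.abs(W[...,2]-ztop)<.004)&(np.hypot(W[...,0]-c[0],W[...,1]-c[1])<R_)
    P=disc(p,W,c,ztop,.016,.032,.004); k=fitcircle(P); print('outer',k); return k
E
python3 - <<'E'
from fit import *
s=now(); p=shot('wrist','w28.png'); W=cloud(p)
c=(.478,-.293)
for _ in range(2):
    k=ring('w28.png',c,.0138); c=k[0][:2]
m=(W[...,2]>.009)&(W[...,2]<.02)&(np.hypot(W[...,0]-c[0],W[...,1]-c[1])<.03); print('median z',np.median(W[m],0))
print(tool(s,[*c,.012]))
E
```

```text
t 21.85 pos [ 0.4756 -0.2918  0.1876] zang 83.49 ydir [-0.0026  0.0026 -1.    ] F [0.0509 0.2511 0.468 ] w 0.802 q [-0.5954  0.0927  1.9198  0.0008  1.1326 -2.053 ]
outer (array([ 0.4767, -0.2932,  0.0236]), np.float64(0.00029476484966443184), 180)
outer (array([ 0.4767, -0.2933,  0.0236]), np.float64(0.0003016818300457636), 180)
median z [ 0.4761 -0.2931  0.0133]
[  1.7179 175.5627  -1.7211]
```

View pics/w28.png

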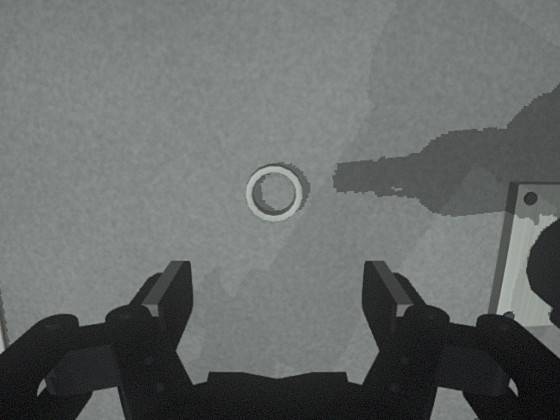

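>>> jog_arm(
  turn=[
    [0,0,0],
    [0,0,0],
    [0,0,0],
    [0,0,0],
    [0,0,0],
  ],
  slide=[
    [1.5,35,-1.5],
    [0,45,0],
    [0,40,0],
    [0,25,0],
    [0,10,0],
  ],
  grip=[75,70,70,70,70],
)

```text
time: 22.4
tool_pos: [0.4756, -0.291, 0.0308]
tcp_rot: [-1.565, 0.091, -0.082]
wrist_force: [-0.5, -0.2, 1.6]
width: 0.7
```

>>> jog_arm(
  turn=[
    [0,0,0],
    [0,0,0],
    [0,0,0],
  ],
  slide=[
    [0,5,0],
    [0,0,0],
    [0,0,0],
  ],
  grip=[70,70,70],
)

```text
time: 22.7
tool_pos: [0.4792, -0.2951, 0.031]
tcp_rot: [-1.571, 0.086, -0.09]
wrist_force: [-1.1, 0.1, -0.2]
width: 0.7
```

```bash
python3 - <<'E'
from fit import *
s=now(); p=shot('wrist','w29.png'); now()
c=(.4767,-.2933)
k=ring('w29.png',c,.0138); print(tool(s,[*k[0][:2],.012]))
W=cloud(p)
# finger tips: lowest z on fingers
for a,b in ((150,240),(310,400)):
    m=W[240:300,a:b,2]; print(np.nanpercentile(m[m>.003],[1,5,20])) 
E
```

```text
t 22.7 pos [ 0.4792 -0.2951  0.031 ] zang 83.56 ydir [ 0.0026 -0.0017 -1.    ] F [-1.0694  0.1205 -0.2297] w 0.7 q [-0.5963  0.2832  2.025   0.0001  0.8303 -2.0547]
t 22.75 pos [ 0.4792 -0.2953  0.0311] zang 83.55 ydir [ 0.0028 -0.0019 -1.    ] F [-0.5426 -0.3657  0.6041] w 0.704 q [-0.5965  0.283   2.0249  0.      0.8303 -2.0548]
outer (array([ 0.4765, -0.2937,  0.0234]), np.float64(0.00029320395760375835), 180)
[-2.9098 18.9657  1.1505]
[0.0074 0.0124 0.0136]
[0.0049 0.0108 0.0133]
```

View pics/w29.png

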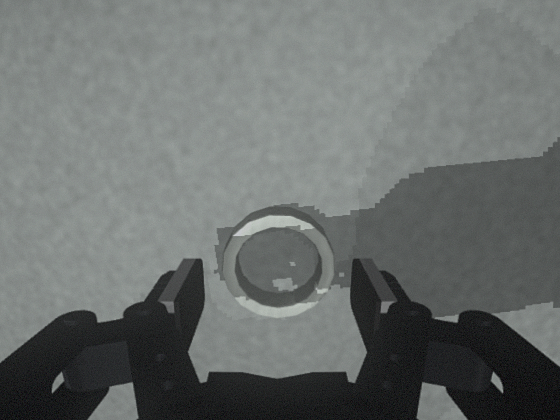

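>>> jog_arm(
  turn=[
    [0,0,0],
    [0,0,0],
    [0,0,0],
    [0,0,0],
  ],
  slide=[
    [-3,5,1],
    [0,4,0],
    [0,0,0],
    [0,0,0],
  ],
  grip=[70,70,70,70],
)

```text
time: 23.15
tool_pos: [0.4747, -0.2932, 0.02]
tcp_rot: [-1.569, 0.089, -0.088]
wrist_force: [0.6, -0.0, 1.0]
width: 0.703
```

```bash
python3 - <<'E'
from fit import *
s=now(); p=shot('wrist','w30.png')
W=cloud(p); 
for u in (190,195,199,203,352,357,362): print(u,[(v,*(round(float(a)*1000,1) for a in tool(s,W[v,u])/1000),round(float(W[v,u,2])*1000,1)) for v in range(256,284,4)])
k=ring('w30.png',(.4767,-.2933),.0138); print(tool(s,[*k[0][:2],.012]))
E
```

```text
t 23.15 pos [ 0.4747 -0.2932  0.02  ] zang 83.53 ydir [-0.0004  0.0003 -1.    ] F [ 0.5817 -0.0382  1.0316] w 0.703 q [-0.5979  0.2936  2.0374  0.      0.8111 -2.0558]
190 [(256, -6.5, 20.0, -35.9, 0.1), (260, -10.2, 6.9, -32.7, 13.2), (264, -10.4, 2.7, -31.7, 17.4), (268, -10.3, -0.7, -31.0, 20.7), (272, -10.2, -4.0, -30.3, 24.0), (276, -11.3, -9.4, -29.0, 29.5), (280, -9.3, -8.6, -29.3, 28.6)]
195 [(256, -6.3, 20.4, -33.9, -0.4), (260, -10.0, 7.3, -30.9, 12.7), (264, -10.3, 3.0, -29.9, 17.0), (268, -10.7, -1.6, -28.9, 21.6), (272, -9.2, -1.8, -29.0, 21.9), (276, -7.5, -1.5, -29.2, 21.6), (280, -6.0, -1.6, -29.2, 21.7)]
199 [(256, -6.1, 20.8, -32.2, -0.8), (260, -10.2, 7.1, -29.2, 12.9), (264, -8.8, 6.5, -29.2, 13.6), (268, -7.5, 5.5, -29.1, 14.5), (272, -6.4, 4.4, -29.0, 15.6), (276, -4.7, 4.3, -29.0, 15.7), (280, -3.4, 3.6, -29.0, 16.5)]
203 [(256, -6.0, 21.0, -30.6, -1.0), (260, -4.4, 20.5, -30.6, -0.5), (264, -2.6, 20.6, -30.7, -0.5), (268, -0.9, 20.1, -30.7, -0.1), (272, 1.1, 20.5, -30.9, -0.4), (276, -1.3, 11.6, -29.1, 8.5), (280, 0.5, 11.6, -29.2, 8.4)]
352 [(256, -6.0, 21.0, 32.5, -1.0), (260, -4.4, 20.5, 32.5, -0.4), (264, -6.6, 11.1, 30.5, 8.9), (268, -5.1, 10.8, 30.6, 9.3), (272, -3.8, 9.8, 30.5, 10.3), (276, -2.1, 9.8, 30.6, 10.3), (280, 0.2, 10.8, 30.9, 9.2)]
357 [(256, -6.5, 19.8, 34.4, 0.2), (260, -10.6, 5.8, 31.2, 14.2), (264, -10.2, 2.9, 30.6, 17.2), (268, -8.7, 2.7, 30.7, 17.4), (272, -7.6, 1.6, 30.5, 18.4), (276, -6.0, 1.4, 30.6, 18.6), (280, -4.0, 2.2, 30.9, 17.8)]
362 [(256, -5.8, 21.3, 36.8, -1.3), (260, -10.1, 7.1, 33.5, 13.0), (264, -10.5, 2.4, 32.4, 17.7), (268, -10.8, -2.0, 31.4, 22.0), (272, -10.8, -5.3, 30.7, 25.3), (276, -9.2, -5.2, 30.8, 25.2), (280, -8.3, -6.5, 30.6, 26.5)]
outer (array([ 0.4764, -0.2939,  0.0237]), np.float64(0.0021543493145645184), 157)
[ 1.7551  8.0342 -0.4778]
```

>>> jog_arm(
  turn=[
    [0,0,0],
    [0,0,0],
    [0,0,0],
  ],
  slide=[
    [1.5,2.5,-0.5],
    [0,1.5,0],
    [0,0,0],
  ],
  grip=[68,64,62],
)

```text
time: 23.5
tool_pos: [0.4762, -0.2938, 0.0159]
tcp_rot: [-1.569, 0.089, -0.088]
wrist_force: [-0.0, 0.1, 0.1]
width: 0.621
```

>>> jog_arm(
  turn=[
    [0,0,0],
    [0,0,0],
    [0,0,0],
    [0,0,0],
  ],
  slide=[
    [0,0,0],
    [0,0,0],
    [0,0,0],
    [0,0,0],
  ],
  grip=[58,52,45,45],
  newtons=35,
)

```text
time: 23.9
tool_pos: [0.4765, -0.294, 0.0165]
tcp_rot: [-1.569, 0.088, -0.089]
wrist_force: [-1.4, 0.3, 2.1]
width: 0.542
```

```bash
python3 - <<'E'
from fit import *
s=now(); p=shot('wrist','w31.png'); now()
E
```

```text
t 23.9 pos [ 0.4765 -0.294   0.0165] zang 83.54 ydir [ 0.0003 -0.0002 -1.    ] F [-1.3774  0.3108  2.1072] w 0.542 q [-0.5973  0.3016  2.035   0.      0.8046 -2.0553]
t 23.95 pos [ 0.4765 -0.294   0.0166] zang 83.53 ydir [ 0.0003 -0.0003 -1.    ] F [-1.1314  0.6091  3.7932] w 0.538 q [-0.5973  0.3016  2.035  -0.      0.8046 -2.0553]
```

View pics/w31.png

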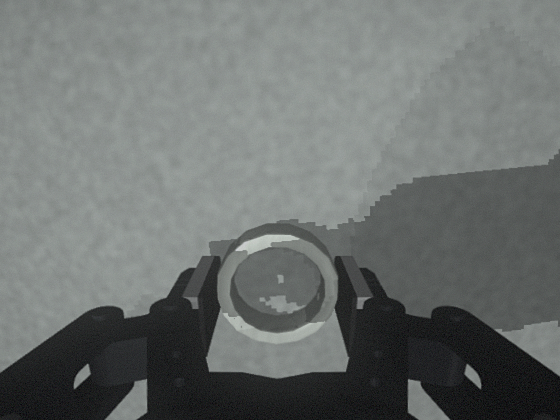

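>>> jog_arm(
  turn=[
    [0,0,0],
    [0,0,0],
    [0,0,0],
    [0,0,0],
    [0,0,0],
  ],
  slide=[
    [0,-20,0],
    [0,-45,0],
    [0,-50,0],
    [0,-25,15],
    [-3,0,35],
  ],
  grip=[45,45,45,45,45],
)

```text
time: 24.45
tool_pos: [0.4828, -0.2472, 0.162]
tcp_rot: [-1.575, 0.083, -0.099]
wrist_force: [1.6, 0.1, -1.5]
width: 0.545
```

>>> jog_arm(
  turn=[
    [0,0,0],
    [0,0,0],
    [0,0,0],
    [0,0,0],
    [0,0,0],
  ],
  slide=[
    [-4,0,45],
    [-4,0,45],
    [-4,0,45],
    [-4,0,45],
    [-4,0,35],
  ],
  grip=[45,45,45,45,45],
)

```text
time: 24.95
tool_pos: [0.4827, -0.0257, 0.1559]
tcp_rot: [-1.568, 0.088, -0.088]
wrist_force: [1.3, -0.2, -1.3]
width: 0.543
```

>>> jog_arm(
  turn=[
    [0,0,0],
    [0,0,0],
    [0,0,0],
  ],
  slide=[
    [0,0,10],
    [0,0,0],
    [0,0,0],
  ],
  grip=[45,45,45],
)

```text
time: 25.25
tool_pos: [0.4845, -0.0187, 0.156]
tcp_rot: [-1.57, 0.088, -0.088]
wrist_force: [-0.2, -0.4, -0.4]
width: 0.541
```

```bash
cat >> fit.py <<'E'
def held(f,s):
    # ring top in hand: fit plane & outer circle
    p=load(f); W=cloud(p); t=np.array(s['tool_pos']); r=R.from_rotvec(s['tcp_rot']).as_matrix()
    T=(W-t)@r*1000
    m=(np.abs(T[...,1]-2.5)<4)&(np.hypot(T[...,0],T[...,2])<28)&(np.hypot(T[...,0],T[...,2])>14)
    m[:,:]&=(np.abs(T[...,2])<22)
    A=T[m]; q=np.c_[A[:,0],A[:,2],np.ones(len(A))]; k=np.ones(len(A),bool)
    for _ in range(4):
        co=np.linalg.lstsq(q[k],A[k,1],rcond=None)[0]; e=np.abs(A[:,1]-q@co); k=e<1.5
    print('ring plane tool y = a x+b z+c',co,k.sum(), 'inner/outer',)
    B=A[k]; rr=np.hypot(B[:,0],B[:,2])
    # boundary fit: bin by angle around centre
    c=np.zeros(2)
    for _ in range(4):
        d=B[:,[0,2]]-c; th=np.arctan2(d[:,1],d[:,0]); rad=np.hypot(d[:,0],d[:,1]); P=[];Q=[]
        for a in np.linspace(-np.pi,np.pi,60,endpoint=False):
            w=(th>=a)&(th<a+2*np.pi/60)
            if w.sum()>5: P.append(B[w][np.argmin(rad[w])][[0,2]]); Q.append(B[w][np.argmax(rad[w])][[0,2]])
        P=np.array(P)/1000;Q=np.array(Q)/1000
        fi=fitcircle(P,.018); fo=fitcircle(Q,.024); fif=fitcircle(P); c=(fi[0][:2])*1000
    print('inner',fi,fif[0],'outer',fo); return c
E
python3 - <<'E'
from fit import *
s=now(); p=shot('wrist','w32.png'); 
held('w32.png',s)
o=pins('w32.png')
for X in o: print(tool(s,X))
E
```

```text
t 25.25 pos [ 0.4845 -0.0187  0.156 ] zang 83.56 ydir [-0.0002 -0.0007 -1.    ] F [-0.1607 -0.3608 -0.4268] w 0.541 q [-0.0895 -0.0187  2.0981 -0.0008  1.0623 -1.5476]
ring plane tool y = a x+b z+c [0.0015 0.0008 3.1393] 4361 inner/outer
inner (array([0.0007, 0.0008]), np.float64(0.00021209752221291824), 60) [0.0007 0.0008 0.0177] outer (array([0.0009, 0.0007]), np.float64(0.0006471719405529888), 60)
```

View pics/w32.png

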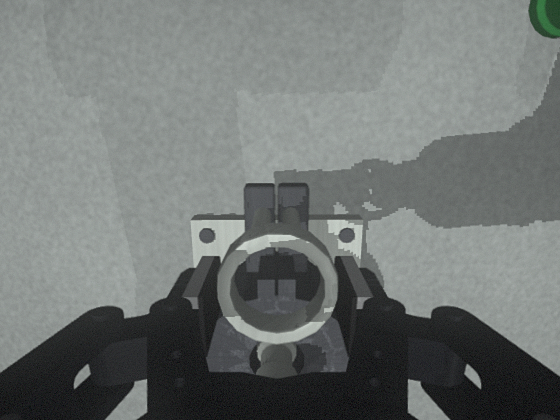

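>>> jog_arm(
  turn=[
    [0,0,0],
    [0,0,0],
    [0,0,0],
    [0,0,0],
    [0,0,0],
  ],
  slide=[
    [-0.9,18,-0.4],
    [0,18,0],
    [0,8,0],
    [0,0,0],
    [0,0,0],
  ],
  grip=[45,45,45,45,45],
)

```text
time: 25.8
tool_pos: [0.4838, -0.0191, 0.1125]
tcp_rot: [-1.569, 0.089, -0.09]
wrist_force: [0.8, -0.3, -1.1]
width: 0.544
```

```bash
python3 - <<'E'
from fit import *
s=now(); p=shot('wrist','w33.png'); c=held('w33.png',s)
o=pins('w33.png')
for X in o: print(tool(s,X))
cv2.imwrite('pics/c33.png',cv2.resize(p['img'][200:380,200:355,::-1],None,fx=3.3,fy=3.3,interpolation=cv2.INTER_CUBIC))
E
```

```text
t 25.8 pos [ 0.4838 -0.0191  0.1125] zang 83.47 ydir [ 0.0001 -0.0001 -1.    ] F [ 0.7641 -0.2627 -1.1115] w 0.544 q [-0.0908  0.0325  2.1371 -0.0002  0.9719 -1.5476]
ring plane tool y = a x+b z+c [ 0.0012 -0.0001  3.15  ] 4384 inner/outer
inner (array([0.0007, 0.0008]), np.float64(0.00018840810894097025), 60) [0.0007 0.0008 0.0177] outer (array([0.0009, 0.0006]), np.float64(0.0006680581968348617), 60)
486 [256.43   268.2099] [ 0.4833 -0.0272  0.0895]
469 [296.9296 268.2729] [ 0.4853 -0.0099  0.0895]
[ 0.4126 23.0511 -8.0999]
[ 0.4558 23.0252  9.3701]
```

View pics/c33.png

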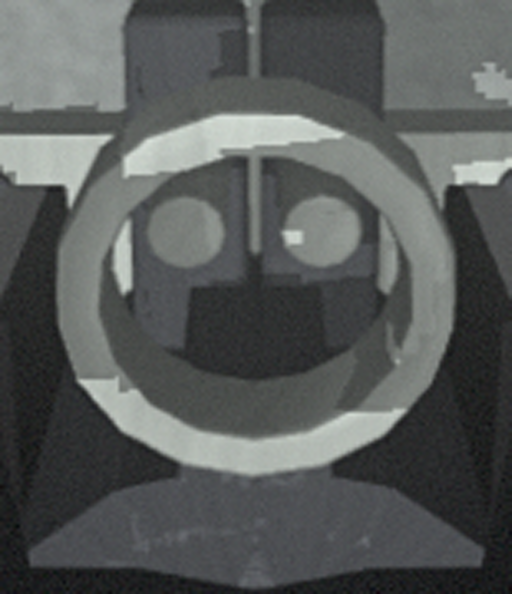

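>>> jog_arm(
  turn=[
    [0,0,0],
    [0,0,0],
    [0,0,0],
    [0,0,0],
    [0,0,0],
  ],
  slide=[
    [-0.3,8,0],
    [0,10,0],
    [0,12,0],
    [0,9,0],
    [0,0,0],
  ],
  grip=[45,45,45,45,45],
)

```text
time: 26.35
tool_pos: [0.4813, -0.0181, 0.071]
tcp_rot: [-1.569, 0.092, -0.085]
wrist_force: [-0.0, 0.6, -0.7]
width: 0.541
```

>>> jog_arm(
  turn=[
    [0,0,0],
    [0,0,0],
    [0,0,0],
    [0,0,0],
    [0,0,0],
  ],
  slide=[
    [0,3,0],
    [0,2,0],
    [0,0,0],
    [0,0,0],
    [0,0,0],
  ],
  grip=[45,45,45,45,45],
)

```text
time: 26.85
tool_pos: [0.4835, -0.0184, 0.0686]
tcp_rot: [-1.569, 0.088, -0.089]
wrist_force: [-0.7, 0.5, -1.4]
width: 0.54
```

```bash
python3 - <<'E'
from fit import *
s=now(); p=shot('wrist','w34.png'); c=held('w34.png',s)
cv2.imwrite('pics/c34.png',cv2.resize(p['img'][200:380,200:355,::-1],None,fx=3.3,fy=3.3,interpolation=cv2.INTER_CUBIC))
E
```

```text
t 26.85 pos [ 0.4835 -0.0184  0.0686] zang 83.54 ydir [ 0.0007 -0.     -1.    ] F [-0.6921  0.5019 -1.4283] w 0.54 q [-0.0894  0.0937  2.169   0.      0.8783 -1.5474]
ring plane tool y = a x+b z+c [-0.0009  0.0005  3.1156] 3456 inner/outer
inner (array([0.001 , 0.0007]), np.float64(0.001001621825198585), 51) [0.0008 0.0008 0.0178] outer (array([0.001 , 0.0006]), np.float64(0.000654491778980447), 51)
```

View pics/c34.png

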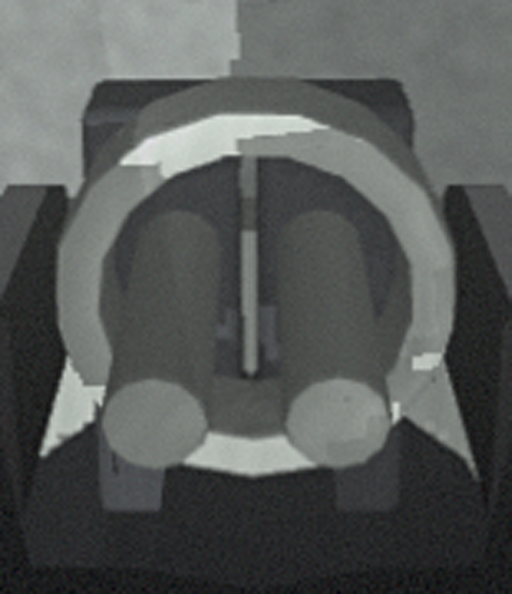

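Ring is over both pins, bottom about 1.5 mm above the lugs. Lower to contact and release.

>>> jog_arm(
  turn=[
    [0,0,0],
    [0,0,0],
    [0,0,0],
    [0,0,0],
  ],
  slide=[
    [0,1,0],
    [0,1,0],
    [0,0,0],
    [0,0,0],
  ],
  grip=[45,45,45,45],
)

```text
time: 27.3
tool_pos: [0.4834, -0.0183, 0.0665]
tcp_rot: [-1.569, 0.088, -0.089]
wrist_force: [-0.2, 0.5, 2.0]
width: 0.537
```

>>> jog_arm(
  turn=[
    [0,0,0],
    [0,0,0],
    [0,0,0],
    [0,0,0],
  ],
  slide=[
    [0,0,0],
    [0,0,0],
    [0,0,0],
    [0,0,0],
  ],
  grip=[60,65,70,75],
)

```text
time: 27.7
tool_pos: [0.4832, -0.0183, 0.0661]
tcp_rot: [-1.569, 0.089, -0.088]
wrist_force: [-0.7, -0.1, 0.1]
width: 0.749
```

```bash
python3 - <<'E'
from fit import *
s=now(); p=shot('wrist','w35.png')
cv2.imwrite('pics/c35.png',cv2.resize(p['img'][200:380,180:375,::-1],None,fx=3.3,fy=3.3,interpolation=cv2.INTER_CUBIC))
E
```

```text
t 27.7 pos [ 0.4832 -0.0183  0.0661] zang 83.54 ydir [-0.0001  0.     -1.    ] F [-0.7271 -0.0704  0.1479] w 0.749 q [-0.0894  0.0972  2.1706  0.      0.8739 -1.5474]
```

View pics/c35.png

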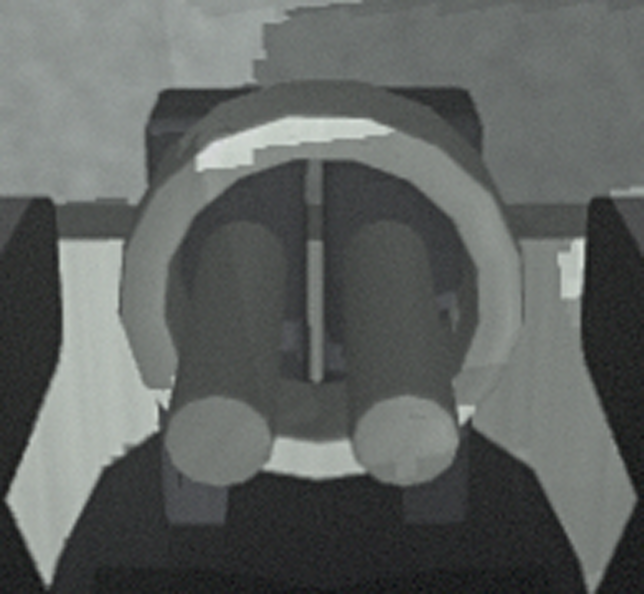

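Released; lift straight up and check everything.

>>> jog_arm(
  turn=[
    [0,0,0],
    [0,0,0],
    [0,0,0],
    [0,0,0],
    [0,0,0],
  ],
  slide=[
    [0,-15,0],
    [0,-25,0],
    [0,-35,0],
    [0,-45,0],
    [0,-30,0],
  ],
  grip=[75,75,75,75,75],
)

```text
time: 28.25
tool_pos: [0.4842, -0.0184, 0.2193]
tcp_rot: [-1.569, 0.086, -0.091]
wrist_force: [0.5, 0.1, -0.4]
width: 0.75
```

>>> jog_arm(
  turn=[
    [0,0,0],
    [0,0,0],
    [0,0,0],
  ],
  slide=[
    [25,-5,0],
    [25,0,0],
    [0,0,0],
  ],
  grip=[100,100,100],
)

```text
time: 28.55
tool_pos: [0.5357, -0.0243, 0.2222]
tcp_rot: [-1.569, 0.086, -0.091]
wrist_force: [-0.1, -0.1, 0.9]
width: 1.005
```

```bash
python3 - <<'E'
from fit import *
s=now(); p=shot('wrist','w36.png'); o=pins('w36.png')
W=cloud(p); c=np.array([.4845,-.0184])
k=ring('w36.png',c,.064)
d=np.hypot(W[...,0]-k[0][0],W[...,1]-k[0][1]); m=(d>.0188)&(d<.0232)&(W[...,2]>.055)&(W[...,2]<.075)&(W[...,0]<.495); print('ring top',plane(W[m]))
q=shot('scene','s2.png')
Z=W[...,2]; m=(Z>.115)&(Z<.13)&(np.hypot(W[...,0]-.568,W[...,1]+.0275)<.03); print('core top',plane(W[m]),m.sum())
cv2.imwrite('pics/c36.png',cv2.resize(q['img'][170:290,190:350,::-1],None,fx=4.8,fy=4.8,interpolation=cv2.INTER_CUBIC))
E
```

```text
t 28.55 pos [ 0.5357 -0.0243  0.2222] zang 83.53 ydir [ 0.0034 -0.0003 -1.    ] F [-0.0978 -0.1254  0.9053] w 1.005 q [-0.0918  0.0177  1.9321 -0.      1.1884 -1.5496]
205 [263.     130.0878] [ 0.4837 -0.0272  0.0895]
192 [288.7604 130.0885] [ 0.4857 -0.0099  0.0896]
outer (array([ 0.4845, -0.0177,  0.0233]), np.float64(0.0021218163243571786), 180)
ring top (array([-0.0091,  0.0004,  0.0636]), array([ 0.4753, -0.0177,  0.0636]))
core top (array([0.0118, 0.0017, 0.1216]), array([ 0.5695, -0.0282,  0.1216])) 1188
```

View pics/w36.png

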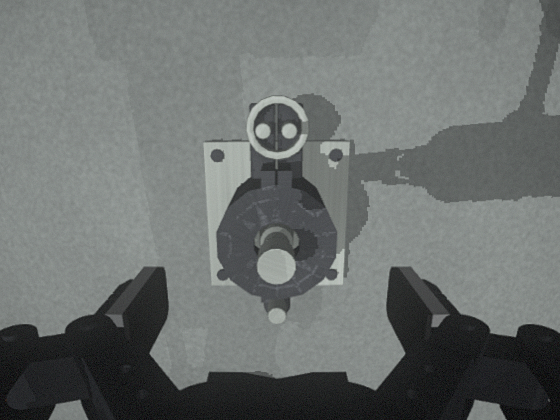

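View pics/s2.png

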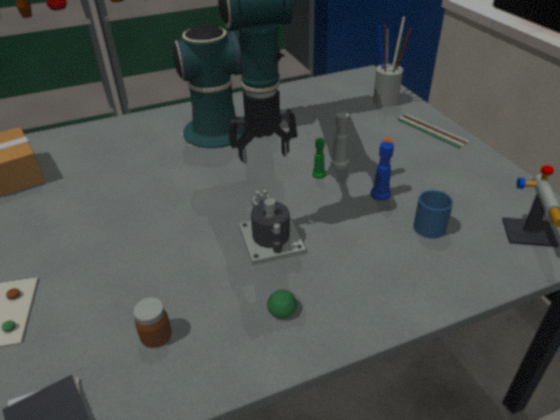

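```bash
python3 - <<'E'
from fit import *
p=load('w36.png')
cv2.imwrite('pics/c37.png',cv2.resize(p['img'][90:290,200:355,::-1],None,fx=3,fy=3,interpolation=cv2.INTER_CUBIC))
E
```

```text
(no output)
```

View pics/c37.png

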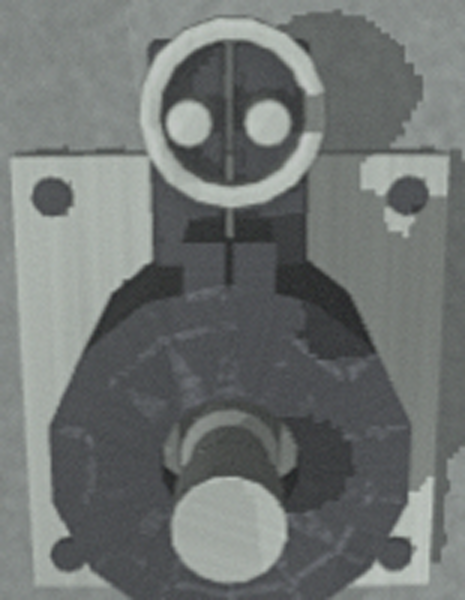

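The halves meet with no visible gap in the shell. The ring lies flat around both pins, and the core is upright in the bore. Handing in.

```bash
python3 - <<'E'
from h import *
print(bot.finish_job())
E
```

```text
the job is handed in; nothing more can be done
None
```

The mould is ready for casting and I handed the job in at about 28.6 s of the 72 s allowed.

**What I did:**
- **Core:** I stood the smaller grey core in the recess.
- **Left half:** I swung it shut by its pin.
- **Right half:** I brought it most of the way by its pin, then squeezed both pins together from outside to close both halves.
- **Keeper ring:** I lowered it over both pins onto the lugs, released it and withdrew.

**Last checks:**

| Check | Measured | Nominal |
|---|---|---|
| Core top height | 121.6 mm | 122 mm |
| Pin spacing | 17.4–17.9 mm | 18 mm |
| Ring top height | 63.6 mm | 64 mm |

- No gap shows between the shells in the last wrist picture, and the ring lies flat around both pins.
- In the scene picture the mug, jar and paperweight stand where they were. I did not measure them.

**What went wrong or disagreed:**
- **First insertion missed:** the core's foot landed on the recess rim at about 15 N and the core tilted in the grip. I lifted it, straightened it from the depth picture, and it went in on the second try.
- **Squeeze off centre:** the wrist force reached about 50 N (limit 120 N) until I recentred the gripper.
- **Cameras disagreed:** the top and wrist cameras differed by 2–4 mm, so I worked from the wrist camera.

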